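Latch the dark box shut

TASK

Shut the door of the black detector box on the bench and latch it for a dark measurement: hook the loop of the draw latch on the roof under the lip of the keeper on the door's top edge, then press the latch lever back over its toggle point until it lies fully home and the sprung loop holds the door tight. Go by feel and gently, with light forces on loop, keeper and lever, and leave the other things on the bench where they are.

Things in the scene. Friction and masses are not known exactly. Their poses are not given: they have to be found in the camera images.
- dark_box: Detector box fixed to the bench: black panels in an aluminium frame, 150 (x) x 130 (y) x 100 mm high. Origin at the centre of its underside, z up, +x to its back; the -x face is the door, roughly towards the robot. 'Box' places are in this frame, mm. Flat roof at z = 100; on it, along y = 0, a steel draw latch whose lever pivot is at box (-20, 0, 116), parallel to y.
- door: Black drop-down front door on friction hinges: stays where left, 0.6 N at its top moves it, starts 1 to 5 mm ajar. Origin on the hinge axis along its lower edge, box (-86, 0, 8); its z axis points up the door, vertical when shut, tipping to -x when open. Shut, it rests on a rubber seal that gives about 1 mm under the latch's pull. Carries the keeper.
- keeper (a point): Where the loop's cross bar belongs: middle of the steel keeper (28 mm wide in y) on the door's top edge, box (-91.5, 0, 104) with the door shut. Section in box mm, door shut: upright x -89 to -86, top z 111; lip on it z 108 to 111, out forward to x -94.3; block below, its flat top (the ledge) z 100, out to x -98.5. The bar comes down in front of the lip onto the ledge, then back under the lip.
- latch_lever: Latch lever, steel, 72 mm long. Origin on the pivot; x axis along the lever to its grip. Home (closed): lies back along the roof on a small rubber stop, x axis parallel to the box's +x. Opens up and over towards the door, to 2.05 rad, light friction. With the loop hooked the spring is met at 0.7 to 1.6 rad (by the loop's setting); toggle point at about 0.1 rad, past it the lever snaps home.
- lever_grip (a point): Middle of the upper face of the lever's black plastic grip (24 mm wide, 26 to 72 mm from the pivot); this point is 50 mm from the pivot along the lever's x axis and 8.5 mm above that axis. Pressing here to close the hooked latch takes 2 to 14 N.
- latch_loop: U-shaped steel loop, hinged freely on the lever's crank pin, 20 mm from the pivot along the lever's x; moving the loop by hand turns the lever with it (1 to 3 N). Origin on the pin; -x axis points along the loop to its 5 mm cross bar. Bar centre 85.5 mm from the pin, give or take 5 mm: screwed in differently each time, not measured, to be found by feel.
- loop_legs (a point): Point midway between the loop's two bare legs, 64 mm from the pin towards the bar: the place to grasp from above. Legs are 5 mm rods along the loop at y = -20.5 and +20.5 mm, 46 mm over all, bare from 52 mm; nearer the pin are 10 mm spring sleeves. A pull over 12 N slides the legs out on springs, 7 N per mm. Starts unhooked, lying on the keeper's lip or behind it, lever 0.2 to 0.55 rad up.
- tape_roll: Bystander: roll of tape lying flat, 72 mm across, 19 mm high, at the box's right side (-y). Origin at the centre of its underside.
- hex_key: Bystander: hex key lying flat, 167 mm long, 6 mm thick, behind the box. Origin at the centre of its underside.
- lens_tube_2: Bystander: black lens tube standing upright, 30 mm across, 40 mm high, left of the box near the front of the bench. Origin at the centre of its underside.
- bump_stop: Small round rubber stop, 12 mm across, 15 mm high, on the roof under the lever's grip, at box (28, 0, 100); the lever rests on it when home. Origin at the centre of its underside. It gives well under 1 mm.

How it is judged:
By the outcome, as a careful person would: the job done as asked, in the order asked, and still so for the second after the job is handed in, with the robot touching nothing.
It also fails if it takes over 61 s, if anything falls off the work surface, if the arm or the gripper's body presses on something with over 40 N, if the wrist force passes 120 N, or if a joint passes its speed limit or range.

ROBOT

A 7-joint arm with a two-finger parallel gripper is mounted at the origin on a cart in front of the work surface, level with it; the furniture and walls round the work are solid. World frame = base frame: x ahead of the robot, y to its left, z up, the work surface at z = 0. Lengths are in mm, angles in rad, forces in N, time in s.
With the tool pointing down it reaches from about 400 to 875 mm from the base axis. Payload 4.4 kg.
Tool frame: the origin (TCP) lies on the centre line of the jaws, within the pads' length; the fingertips stand 17 mm ahead of it and the grasp point (between the pads) lies 2 mm behind it; z points along the fingers, y is the line along which they close (so a half turn about z gives the same grasp; the last joint's range is limited). The gripper opens to 85 mm and grips with 20 to 120 N. Pads are 22 mm wide; open, the fingers measure 114 mm over their backs; the gripper's body (76 mm by 85 mm) begins 54 mm behind the grasp point. The pads swing forward as they close: fully open they stand 13 mm farther back than shut.
Start: joints at [1.176, 0.628, 0.038, 1.517, -0.027, 0.996, -0.02], TCP at [209.918, -615.185, 223.613] pointing down, gripper open.
Joint ranges: [-3.06, 3.06], [-0.37, 2.12], [-1.25, 1.32], [0.18, 2.47], [-1.1, 4.24], [0.23, 1.98], [-2.94, 2.94]. Speed limits (rad/s): [2.57, 2.57, 3.14, 3.14, 3.14, 3.14, 3.14].

INTERFACE

Orientations are given as [roll, pitch, yaw] about the fixed x, y, z axes, in that order (R = Rz(yaw) Ry(pitch) Rx(roll)).
In Python, from rig import * gives the robot as it stands.
- The arm moves only by the tool step_arm, never from a script. Its argument "increments" is a list of rows, each a list of 7 numbers: the opening, from 0 (shut) to 1 (fully open), then the shift along the tool's x, y, z in mm, then the turn, a rotation vector about the tool's x, y, z in units of 6 degrees (1.0 is 6 degrees). A call has 1 to 10 rows; each row shifts and turns the commanded pose from where the row before left it, along the tool's axes as they then stand; what a row does not reach is not made up. A row lasts 1/8 s, in which the tool goes at most 62.5 mm and 10.7 degrees, less where a joint would pass 70% of its speed; a pose out of reach is approached as far as the arm can. A call with a gripper value outside its range is refused whole. The fingers move at their own pace and stop on an object; the grip force is fixed at half the most. Time passes only in rows, so rows that do not move let the fingers close. It gives the time, the measured TCP pose, the force, the opening and the grip force at its end, in the units of the state.
- state(): the state, without advancing time (a new reading comes with each control period).
- camera(name): name is "scene" or "side" or "wrist"; returns a dict with "image" (420x560x3 uint8, red, green, blue), "depth" (420x560 float32, mm along the optical axis (not along the pixel's ray), 0 where there is no reading), "fx", "fy", "cx", "cy" (pixels), "D" ([k1, k2, p1, p2, k3] as OpenCV has them; the pictures are not rectified), "view" (4x4, takes a point from world to camera coordinates). Camera axes: x right, y up, looking along -z (the intrinsics and any distortion apply to the point x, -y, -z); pixel columns grow to the right and rows downward; lengths in mm; the calibration is good to about 2 mm. A picture is of the moment at which its call begins.
- sign_off(): hands the job in; it is judged then, once.
The state is a dict: "time_s": time; "joint_positions": joint angles; "qvel": joint speeds; "joint_efforts": joint torques, N m; "tool_pos": TCP position; "tcp_rot": TCP orientation; "ft_force": force on the tool from outside, world axes, zero at the start; "moment": the same for the moment, N m; "grip_width": opening from 0.0 (shut) to 1.0 (fully open); "finger_force": force on a finger pad.
Only numpy, scipy, OpenCV 4.12 (cv2) and the standard library are available. Lean on these libraries where they do the work, as an engineer would, in place of code of your own. Each camera call takes 0.05 s, during which the arm holds its last target. There are 200 camera calls.

## Working session

There is one attempt and no reset: what is moved stays moved. The work goes in short steps, Python scripts to look and compute and a tool call to move; the robot and the scene stay as the last step left them, time stands still between calls to the robot, and variables do not carry over. Pictures are saved under pics/ and viewed, at most 10 in all, crops included, and the job is handed in when it is done.

Besides the shell and the picture viewer there is one more tool, called after "Call:" as name([rows], argument=value, ...), one row to a line, values as JSON. step_arm: Moves the arm, as the interface text tells. Its arguments: {"type":"object","properties":{"increments":{"type":"array"}},"required":["increments"]}

```bash
ls; mkdir -p pics; python3 - <<'E'
from rig import *
import cv2,numpy as np,pickle
d={n:camera(n) for n in("scene","side")}
pickle.dump(d,open('c0.pkl','wb'))
for n in d:
    cv2.imwrite(f'pics/{n}0.png',d[n]['image'][:,:,::-1]); print(n,d[n]['fx'],d[n]['cx'],d[n]['cy'],d[n]['D'],np.round(d[n]['view'],3).tolist())
s=state();print(s)
E
```

```text
pics
scene 406.65051108892203 282.18016088452003 204.949676178187 [-0.00272903  0.          0.          0.          0.        ] [[0.506, -0.862, -0.025, -498.063], [0.449, 0.239, 0.861, -231.177], [-0.736, -0.447, 0.508, -661.759], [0.0, 0.0, 0.0, 1.0]]
side 450.5038301001193 277.6502703793875 211.98894119008736 [-0.14244632  0.          0.          0.          0.        ] [[1.0, 0.027, -0.014, -443.6], [0.001, 0.409, 0.913, 46.811], [0.03, -0.912, 0.409, -1178.86], [0.0, 0.0, 0.0, 1.0]]
{'time_s': 0.1, 'joint_positions': array([ 1.17621338,  0.62924726,  0.03845432,  1.51824139, -0.02697675,
        0.9963015 , -0.01999977]), 'qvel': array([ 0.00022501, -0.00360408, -0.00016816, -0.00181731, -0.00021927,
       -0.00118684, -0.00131986]), 'joint_efforts': array([ 3.48380359e-03, -5.64533830e+01,  1.23080358e+00, -1.93974906e+01,
        1.13804138e-02,  5.40438050e-03, -4.10757559e-05]), 'tool_pos': array([ 209.71676475, -614.64922784,  222.79388005]), 'tcp_rot': array([-3.13991387e+00,  4.10752568e-05,  3.28788721e-01]), 'ft_force': array([0.18744924, 0.25010566, 0.10248458]), 'moment': array([-0.0141191 , -0.00609945, -0.00691748]), 'finger_force': 0.0, 'grip_width': 0.9979701627216199}
```

View pics/scene0.png

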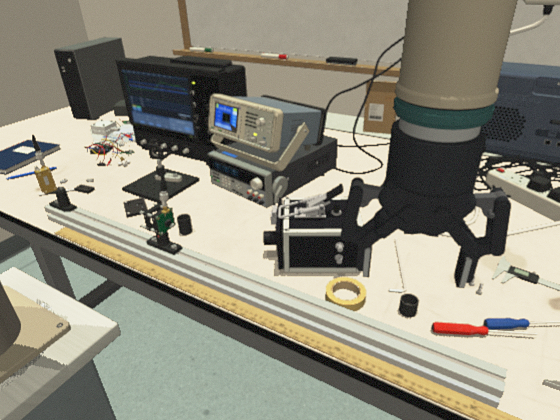

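View pics/side0.png

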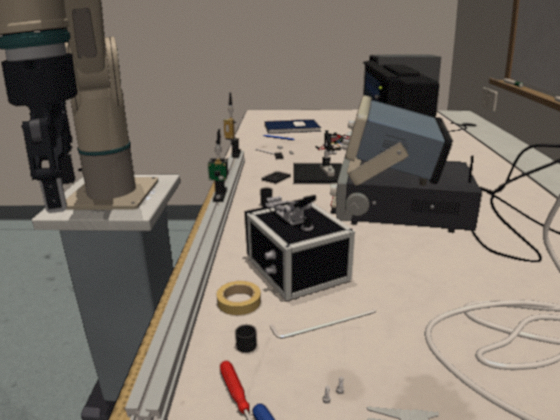

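The scene view shows the box at about (320,235), with the door to the left, the loop at (290,210) and the grip at (330,190). In the side view the box is at (298,248), with the -y face (connectors) at lower left and the back face at lower right. Next I'll fit the box from depth.

```bash
cat > h.py <<'E'
import numpy as np,cv2,pickle
def cloud(c,step=1):
    K=np.array([[c['fx'],0,c['cx']],[0,c['fy'],c['cy']],[0,0,1]])
    v,u=np.mgrid[0:420:step,0:560:step]
    uv=np.stack([u,v],-1).reshape(-1,1,2).astype(float)
    n=cv2.undistortPoints(uv,K,np.array(c['D'],float)).reshape(-1,2)
    z=c['depth'][::step,::step].reshape(-1).astype(float)
    P=np.c_[n[:,0]*z,-n[:,1]*z,-z]
    V=np.array(c['view']);W=(P-V[:3,3])@V[:3,:3]
    W[z<=0]=np.nan
    return W.reshape(v.shape+(3,))
def proj(c,W):
    K=np.array([[c['fx'],0,c['cx']],[0,c['fy'],c['cy']],[0,0,1]])
    V=np.array(c['view']);P=np.atleast_2d(W)@V[:3,:3].T+V[:3,3]
    return cv2.projectPoints(P*[1,-1,-1],np.zeros(3),np.zeros(3),K,np.array(c['D'],float))[0].reshape(-1,2)
E
python3 - <<'E'
from h import *
d=pickle.load(open('c0.pkl','rb'))
for n,(u0,u1,v0,v1) in {'scene':(255,375,175,285),'side':(235,365,185,300)}.items():
    W=cloud(d[n])[v0:v1,u0:u1].reshape(-1,3); W=W[~np.isnan(W[:,0])]
    for lo,hi in((92,106),(20,85)):
        r=W[(W[:,2]>lo)&(W[:,2]<hi)]
        print(n,lo,len(r),r.min(0).round(),r.max(0).round(),np.median(r,0).round(1))
        if lo==92:
            print(cv2.minAreaRect(r[:,:2].astype(np.float32)), np.histogram(W[:,2],bins=range(-10,180,5)))
E
```

```text
scene 92 2131 [ 393. -467.   92.] [ 605. -164.  106.] [ 462.8 -376.3  100.2]
((535.0836181640625, -323.7181396484375), (283.1990966796875, 173.308349609375), 42.49460220336914) (array([   0,  701, 2949,  147,  208,  356,  301,  242,  274,  361,  345,
        299,  328,  275,  233,  239,  283,  231,  218,  215,  196,  794,
       1195,  119,  104,   79,  100,  109,   69,   38,   42,   39,   41,
         31,   15,    0,    0]), array([-10,  -5,   0,   5,  10,  15,  20,  25,  30,  35,  40,  45,  50,
        55,  60,  65,  70,  75,  80,  85,  90,  95, 100, 105, 110, 115,
       120, 125, 130, 135, 140, 145, 150, 155, 160, 165, 170, 175]))
scene 20 3629 [ 310. -498.   20.] [ 783. -160.   85.] [ 441.4 -360.4   49.9]
side 92 3255 [ 393. -479.   92.] [ 631. -195.  106.] [ 490.8 -400.4  101.2]
((543.8927612304688, -331.8330383300781), (289.20672607421875, 185.5216064453125), 34.976173400878906) (array([   0,  546, 4108,  272,  347,  450,  416,  341,  353,  363,  360,
        391,  357,  324,  341,  369,  396,  387,  384,  385,  326,  415,
       2565,  199,  110,   58,   38,   79,   55,   22,   20,   22,   29,
         44,   20,    0,    0]), array([-10,  -5,   0,   5,  10,  15,  20,  25,  30,  35,  40,  45,  50,
        55,  60,  65,  70,  75,  80,  85,  90,  95, 100, 105, 110, 115,
       120, 125, 130, 135, 140, 145, 150, 155, 160, 165, 170, 175]))
side 20 4782 [ 384. -498.   20.] [636. -57.  85.] [ 509.3 -431.    52.2]
```

```bash
cat >> h.py <<'E'
def tob(W,p):
    c,s=np.cos(p[2]),np.sin(p[2]);q=W[...,:2]-p[:2]
    return np.stack([q[...,0]*c+q[...,1]*s,-q[...,0]*s+q[...,1]*c,W[...,2]],-1)
E
python3 - <<'E'
from h import *
from scipy.optimize import least_squares
d=pickle.load(open('c0.pkl','rb'))
for names in(['scene'],['side'],['scene','side']):
    W=np.vstack([cloud(d[n]).reshape(-1,3) for n in names]);W=W[~np.isnan(W[:,0])]
    W=W[(W[:,0]>350)&(W[:,0]<640)&(W[:,1]>-520)&(W[:,1]<-250)]
    S=W[(W[:,2]>25)&(W[:,2]<95)]; R=W[(W[:,2]>97)&(W[:,2]<104)]
    def res(p):
        b=tob(S,p); q=np.abs(b[:,:2])-[75,65]
        sd=np.where((q>0).any(1),np.hypot(*np.maximum(q,0).T),q.max(1))
        b=tob(R,p);q=np.abs(b[:,:2])-[75,65]
        return np.r_[np.clip(sd,-40,40),np.hypot(*np.clip(q,0,40).T)]
    best=min((least_squares(res,[480,-390,y],loss='soft_l1',f_scale=2) for y in(-.5,-.7,-.9,-1.1)),key=lambda r:r.cost)
    p=best.x;print(names,p,best.cost,len(S),len(R))
pickle.dump(p,open('p.pkl','wb'))
H=np.zeros((500,520,3),np.uint8)
for k,n in enumerate(('side','scene')):
    b=tob(cloud(d[n]).reshape(-1,3),p);b=b[~np.isnan(b[:,0])]
    b=b[(np.abs(b[:,0])<125)&(np.abs(b[:,1])<120)&(b[:,2]>-5)&(b[:,2]<170)]
    b=b[np.argsort(b[:,2])]
    g=np.zeros((250,260),np.uint8)
    g[(124-b[:,1]).astype(int),(b[:,0]+130).astype(int)]=np.clip(b[:,2]*1.5+10,0,255)
    g=cv2.applyColorMap(cv2.dilate(g,np.ones((2,2))),cv2.COLORMAP_JET)
    x=cv2.resize(g,(520,500),interpolation=0)
    cv2.imwrite(f'pics/top_{n}.png',x)
    m=(np.abs(b[:,1])<30)&(b[:,2]>104)
    print(n)
    for x0 in range(-120,100,10):
        q=b[m&(b[:,0]>=x0)&(b[:,0]<x0+10)]
        if len(q): print(x0,len(q),np.percentile(q[:,2],[5,50,95]).round(),np.percentile(q[:,1],[2,50,98]).round())
E
```

```text
['scene'] [ 484.53883824 -364.36514512   -1.06853522] 9544.439864989727 2493 1824
['side'] [ 491.03392211 -379.64997031   -1.07603106] 5338.505240416804 3899 2676
['scene', 'side'] [ 491.58247    -378.82201925   -1.0785179 ] 22283.313688416056 6392 4500
side
-100 20 [110. 112. 113.] [-16.  -4.   8.]
-90 85 [104. 108. 113.] [-16.  -1.  14.]
-80 21 [105. 107. 110.] [-25.   1.  18.]
-70 14 [108. 110. 112.] [-25.  -4.  18.]
-60 14 [105. 113. 115.] [-26. -20.  18.]
-50 22 [105. 115. 120.] [-26. -15.  19.]
-40 17 [104. 106. 123.] [-28. -18.   9.]
-30 52 [104. 107. 125.] [-27. -16.  10.]
-20 76 [104. 108. 128.] [-27.  -9.  11.]
-10 101 [104. 113. 133.] [-27. -11.  12.]
0 131 [104. 127. 136.] [-26. -11.  21.]
10 44 [131. 136. 145.] [-14. -10.   8.]
20 49 [105. 141. 152.] [-14.  -7.   4.]
30 138 [105. 150. 161.] [-13.  -4.   7.]
40 21 [155. 157. 160.] [-11.  -1.   7.]
scene
-100 20 [110. 111. 111.] [-15.  -5.  11.]
-90 33 [105. 108. 113.] [-19.  -9.  10.]
-80 31 [105. 106. 108.] [-26.  -7.  20.]
-70 24 [106. 109. 110.] [-24.  -3.  20.]
-60 25 [109. 112. 114.] [-24. -18.  20.]
-50 43 [104. 113. 118.] [-25.   9.  21.]
-40 51 [104. 117. 122.] [-27. -16.  21.]
-30 87 [105. 120. 125.] [-26.  -9.  19.]
-20 102 [107. 125. 129.] [-26. -10.  20.]
-10 98 [105. 129. 134.] [-26. -10.  21.]
0 91 [105. 132. 141.] [-26. -10.  10.]
10 65 [129. 142. 147.] [-13.  -9.   8.]
20 73 [104. 148. 155.] [-13.  -5.   9.]
30 92 [106. 153. 162.] [-12.  -6.   7.]
40 7 [119. 159. 160.] [-11.  -9.   6.]
```

```bash
cat >> h.py <<'E'
from scipy.spatial.transform import Rotation as Ro
def P(): return pickle.load(open('p.pkl','rb'))
def tow(b,p=None):
    p=P() if p is None else p
    b=np.asarray(b,float);c,s=np.cos(p[2]),np.sin(p[2])
    return np.stack([p[0]+b[...,0]*c-b[...,1]*s,p[1]+b[...,0]*s+b[...,1]*c,b[...,2]],-1)
def Rt(pitch=0,p=None):
    # tool x=box -x, y=box y, z=-z; pitch>0 tips gripper's top towards box -x (matches loop slope phi)
    p=P() if p is None else p
    return Ro.from_euler('z',p[2])*Ro.from_euler('y',-pitch)*Ro.from_matrix(np.diag([-1.,1,-1]))
def go(st,b,pitch=0):
    R=Ro.from_euler('xyz',st['tcp_rot']);T=Rt(pitch)
    print('shift tool',R.inv().apply(tow(b)-st['tool_pos']).round(1),'turn units',((R.inv()*T).as_rotvec()/np.radians(6)).round(2))
def where(st):
    print('box pos',tob(st['tool_pos'],P()).round(1),'t',round(st['time_s'],2),'F box',Ro.from_euler('z',-P()[2]).apply(st['ft_force']).round(2),'M',np.round(st['moment'],2),'g',round(st['grip_width'],3),'ff',round(st['finger_force'],1))
E
python3 - <<'E'
from rig import *;from h import *
s=state();p=np.array([491.2,-379.3,-1.077]);p[:2]=tow([1,-3,0],p)[:2];pickle.dump(p,open('p.pkl','wb'));print(p)
where(s);go(s,[-60,0,270])
E
```

```text
[ 489.03235255 -381.60245619   -1.077     ]
box pos [  72.8 -356.4  222.8] t 0.1 F box [-0.13  0.28  0.1 ] M [-0.01 -0.01 -0.01] g 0.998 ff 0.0
shift tool [ 329.7 -189.6  -46.9] turn units [-1.000e-02 -1.000e-02 -1.658e+01]
```

Call:
step_arm([
  [1, 20, -12, -20, 0, 0, 0],
  [1, 38, -22, -17, 0, 0, 0],
  [1, 45, -26, -10, 0, 0, 0],
  [1, 45, -26, 0, 0, 0, 0],
  [1, 45, -26, 0, 0, 0, 0],
  [1, 45, -26, 0, 0, 0, 0],
  [1, 45, -26, 0, 0, 0, 0],
  [1, 30, -17, 0, 0, 0, 0],
  [1, 17, -9, 0, 0, 0, 0],
  [1, 0, 0, 0, 0, 0, 0],
])

```text
time_s: 1.35
tool_pos: [461.9, -327.5, 271.2]
tcp_rot: [3.141, -0.001, 0.332]
ft_force: [-0.5, -0.3, 0.6]
grip_width: 0.994
finger_force: 0.0
```

Call:
step_arm([
  [1, 0, 0, 0, 0, 0, -1.6],
  [1, 0, 0, 0, 0, 0, -1.7],
  [1, 0, 0, 0, 0, 0, -1.7],
  [1, 0, 0, 0, 0, 0, -1.7],
  [1, 0, 0, 0, 0, 0, -1.7],
  [1, 0, 0, 0, 0, 0, -1.7],
  [1, 0, 0, 0, 0, 0, -1.7],
  [1, 0, 0, 0, 0, 0, -1.7],
  [1, 0, 0, 0, 0, 0, -1.7],
  [1, 0, 0, 0, 0, 0, -1.4],
])

```text
time_s: 2.6
tool_pos: [459.0, -331.1, 270.6]
tcp_rot: [-3.14, 0.001, 2.068]
ft_force: [-0.3, 0.4, -0.0]
grip_width: 0.999
finger_force: 0.0
```

```bash
python3 - <<'E'
from rig import *;from h import *
s=state();where(s);go(s,[-60,0,270])
d={n:camera(n) for n in("wrist","side","scene")};pickle.dump(d,open('c1.pkl','wb'))
for n in("wrist",):
    print(d[n]['fx'],d[n]['D'],np.round(d[n]['view'],2).tolist());cv2.imwrite(f'pics/{n}1.png',d[n]['image'][:,:,::-1])
    # project estimated box reference points
    for b in([-75,65,100],[-75,-65,100],[75,65,100],[75,-65,100],[-20,0,116],[-90,14,111],[-90,-14,111],[28,0,115]):print(b,proj(d[n],tow(b)).round(1))
E
```

```text
box pos [-58.7  -2.5 270.6] t 2.6 F box [-0.5  -0.08 -0.03] M [0.02 0.02 0.  ] g 0.999 ff 0.0
shift tool [1.3 2.6 0.6] turn units [-0.02  0.    0.04]
312.56151758639606 [-0.01030624  0.          0.          0.          0.        ] [[0.88, 0.48, -0.0, -243.94], [-0.46, 0.85, -0.26, 539.79], [-0.12, 0.23, 0.96, -288.98], [0.0, 0.0, 0.0, 1.0]]
[-75, 65, 100] [[344.7 173.7]]
[-75, -65, 100] [[218.8 173.1]]
[75, 65, 100] [[336.8 302.4]]
[75, -65, 100] [[224.7 301.8]]
[-20, 0, 116] [[281.5 228.9]]
[-90, 14, 111] [[296.2 160. ]]
[-90, -14, 111] [[267.8 159.9]]
[28, 0, 115] [[281.2 271. ]]
```

View pics/wrist1.png

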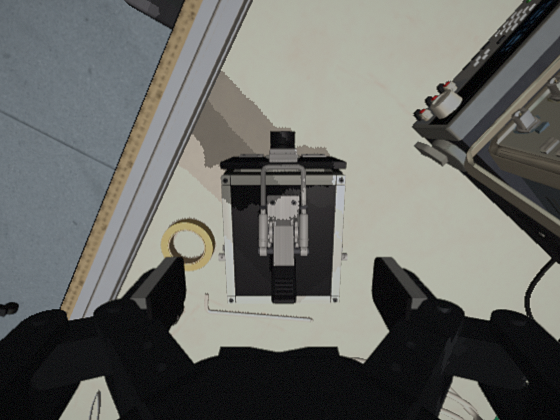

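The wrist view shows the box with its front corners at (222,172) and (345,172), the loop legs at columns 262 and 306 with the bar at about row 165, the grip at (284,280) and the door slightly ajar. I'll zoom in.

```bash
python3 - <<'E'
from h import *
d=pickle.load(open('c1.pkl','rb'));c=d['wrist']
im=c['image'][120:310,210:360,::-1]
a=cv2.resize(im[:70],(750,350),interpolation=cv2.INTER_CUBIC)
cs=d['side']['image'][190:230,245:345,::-1];b=cv2.resize(cs,(600,240),interpolation=cv2.INTER_CUBIC)
o=np.zeros((600,750,3),np.uint8);o[:350]=a;o[355:595,:600]=b;cv2.imwrite('pics/z1.png',cv2.convertScaleAbs(o,alpha=1.6))
W=cloud(c);B=tob(W,P())
# roof extents & heights along loop leg columns and center
for u in(262,263,305,306,284):
    print(u,[(v,*B[v,u].round(0)) for v in range(140,262,6)])
for n in('wrist','side','scene'):
    b=tob(cloud(d[n]).reshape(-1,3),P());b=b[~np.isnan(b[:,0])]
    r=b[(np.abs(b[:,2]-100)<4)&(np.abs(b[:,0])<73)&(np.abs(b[:,1])<85)]
    q=b[(b[:,2]>125)&(b[:,0]>-10)&(b[:,0]<70)&(np.abs(b[:,1])<20)]
    f=b[(b[:,2]>40)&(b[:,2]<90)&(np.abs(b[:,1])<60)&(b[:,0]<-60)&(b[:,0]>-110)]
    k=b[(b[:,2]>104)&(b[:,0]<-76)&(np.abs(b[:,1])<25)]
    print(n,'roof',len(r),np.percentile(r,[1,50,99],axis=0).round(1).tolist(),'grip y',np.percentile(q[:,1],[2,98]).round(1),'top',q[q[:,2].argmax()].round(1),'keeper',len(k),np.percentile(k,[2,98],axis=0).round(1).tolist())
E
```

```text
262 [(140, np.float64(-104.0), np.float64(-25.0), np.float64(-0.0)), (146, np.float64(-96.0), np.float64(-25.0), np.float64(1.0)), (152, np.float64(-88.0), np.float64(-25.0), np.float64(0.0)), (158, np.float64(-85.0), np.float64(-23.0), np.float64(46.0)), (164, np.float64(-85.0), np.float64(-20.0), np.float64(100.0)), (170, np.float64(-79.0), np.float64(-20.0), np.float64(105.0)), (176, np.float64(-73.0), np.float64(-20.0), np.float64(108.0)), (182, np.float64(-67.0), np.float64(-20.0), np.float64(108.0)), (188, np.float64(-62.0), np.float64(-20.0), np.float64(111.0)), (194, np.float64(-56.0), np.float64(-20.0), np.float64(112.0)), (200, np.float64(-50.0), np.float64(-20.0), np.float64(113.0)), (206, np.float64(-45.0), np.float64(-20.0), np.float64(118.0)), (212, np.float64(-38.0), np.float64(-20.0), np.float64(117.0)), (218, np.float64(-33.0), np.float64(-20.0), np.float64(120.0)), (224, np.float64(-27.0), np.float64(-20.0), np.float64(123.0)), (230, np.float64(-22.0), np.float64(-20.0), np.float64(125.0)), (236, np.float64(-16.0), np.float64(-20.0), np.float64(126.0)), (242, np.flo
[... 5351 characters left out ...]
2.0), np.float64(133.0)), (254, np.float64(-1.0), np.float64(2.0), np.float64(136.0)), (260, np.float64(5.0), np.float64(2.0), np.float64(138.0))]
wrist roof 11560 [[-72.2, -62.2, 97.9], [-11.8, 0.4, 99.7], [71.2, 65.5, 103.6]] grip y [-17.5  17.7] top [ 36.2   8.9 162.1] keeper 6521 [[-91.9, -24.0, 105.6], [-76.2, 19.4, 380.5]]
side roof 2310 [[-69.3, -63.2, 97.2], [19.5, -16.2, 101.3], [72.3, 65.0, 103.5]] grip y [-19.4  11.2] top [ 34.6  -7.  162. ] keeper 252 [[-2068.4, -24.2, 104.4], [-80.0, 23.9, 440.0]]
scene roof 2144 [[-71.4, -62.6, 96.6], [10.9, -20.7, 100.2], [72.0, 64.2, 103.7]] grip y [-18.7  11.8] top [ 37.8  -6.7 162.4] keeper 421 [[-326.3, -24.7, 104.9], [-76.6, 12.4, 477.1]]
```

View pics/z1.png

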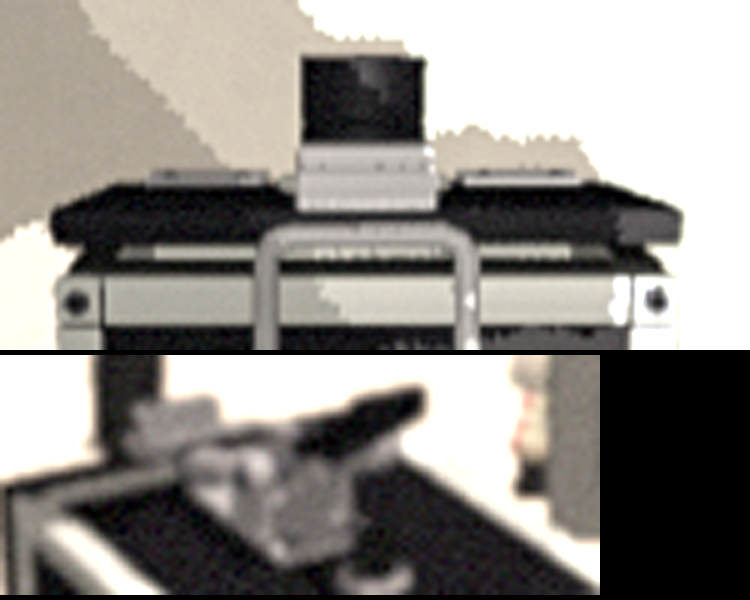

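The zoom shows the loop bar (crop 365,235) lying behind the keeper (365,175) on the top edge of the door, which is ajar; a knob sits in front below it. First I'll push the door shut with closed fingers on the keeper block front.

Call:
step_arm([
  [0, 30, 2, 0, 0, 0, 0],
  [0, 40, 2, 0, 0, 0, 0],
  [0, 22, 0, 10, 0, 0, 0],
  [0, 0, 0, 40, 0, 0, 0],
  [0, 0, 0, 50, 0, 0, 0],
  [0, 0, 0, 40, 0, 0, 0],
  [0, 0, 0, 22, 0, 0, 0],
  [0, 0, 0, 0, 0, 0, 0],
])

```text
time_s: 3.75
tool_pos: [419.1, -246.3, 107.4]
tcp_rot: [-3.139, -0.002, 2.064]
ft_force: [-0.3, 0.5, 0.7]
grip_width: -0.002
finger_force: 0.0
```

```bash
python3 - <<'E'
from rig import *;from h import *
p=P();p[:2]=tow([0,1,0])[:2];pickle.dump(p,open('p.pkl','wb'))
s=state();where(s);go(s,[-116,0,107])
E
```

```text
box pos [-152.3    1.6  107.4] t 3.75 F box [-0.54 -0.03  0.72] M [ 0.01 -0.01  0.03] g -0.002 ff 0.0
shift tool [-36.3  -1.5   0.3] turn units [-0.03 -0.02 -0.  ]
```

Call:
step_arm([
  [0, -14, -1.5, 0, 0, 0, 0],
  [0, -12, 0, 0, 0, 0, 0],
  [0, -5, 0, 0, 0, 0, 0],
  [0, -2, 0, 0, 0, 0, 0],
  [0, -2, 0, 0, 0, 0, 0],
])

```text
time_s: 4.38
tool_pos: [435.8, -277.4, 108.7]
tcp_rot: [-3.142, -0.0, 2.067]
ft_force: [-0.1, 0.3, -0.3]
grip_width: 0.0
finger_force: 0.0
```

Call:
step_arm([
  [0, -1.5, 0, 0, 0, 0, 0],
  [0, -1.5, 0, 0, 0, 0, 0],
])

```text
time_s: 4.62
tool_pos: [437.4, -280.0, 108.6]
tcp_rot: [-3.142, -0.0, 2.067]
ft_force: [0.4, 0.3, -0.4]
grip_width: -0.0
finger_force: 0.0
```

Call:
step_arm([
  [0, -1, 0, 0, 0, 0, 0],
  [0, -1, 0, 0, 0, 0, 0],
])

```text
time_s: 4.88
tool_pos: [438.3, -281.9, 108.6]
tcp_rot: [-3.142, -0.0, 2.067]
ft_force: [-0.4, 0.2, -0.1]
grip_width: 0.002
finger_force: 0.0
```

Call:
step_arm([
  [0, -1, 0, 0, 0, 0, 0],
  [0, -1, 0, 0, 0, 0, 0],
])

```text
time_s: 5.12
tool_pos: [439.3, -283.7, 108.6]
tcp_rot: [3.142, 0.0, 2.067]
ft_force: [-0.5, -0.8, 0.2]
grip_width: 0.005
finger_force: 0.0
```

Call:
step_arm([
  [0, -1, 0, 0, 0, 0, 0],
  [0, -1, 0, 0, 0, 0, 0],
])

```text
time_s: 5.38
tool_pos: [440.3, -285.5, 108.6]
tcp_rot: [3.142, 0.0, 2.067]
ft_force: [-0.5, -0.4, -0.3]
grip_width: -0.002
finger_force: 0.0
```

```bash
python3 - <<'E'
from rig import *;from h import *
s=state();where(s)
c=camera('wrist');pickle.dump(c,open('c2.pkl','wb'));im=c['image'][:,:,::-1]
cv2.imwrite('pics/w2.png',im)
E
```

```text
box pos [-107.8    1.6  108.6] t 5.38 F box [ 0.15 -0.61 -0.26] M [ 0.03 -0.   -0.03] g -0.002 ff 0.0
```

View pics/w2.png

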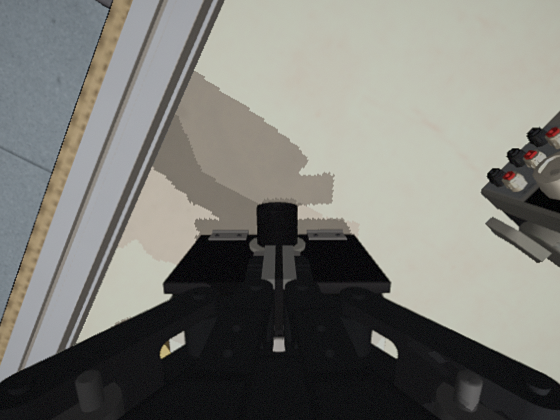

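The wrist view shows the closed fingers (280,300) just in front of the door and above the knob, with no contact yet. I'll keep going.

Call:
step_arm([
  [0, -1, 0, 0, 0, 0, 0],
  [0, -1, 0, 0, 0, 0, 0],
])

```text
time_s: 5.68
tool_pos: [441.2, -287.2, 108.6]
tcp_rot: [-3.142, 0.0, 2.067]
ft_force: [0.4, -0.7, -0.7]
grip_width: -0.002
finger_force: 0.0
```

Call:
step_arm([
  [0, -1, 0, 0, 0, 0, 0],
  [0, -1, 0, 0, 0, 0, 0],
])

```text
time_s: 5.92
tool_pos: [442.2, -289.0, 108.6]
tcp_rot: [3.142, 0.0, 2.067]
ft_force: [-0.0, -0.7, 0.4]
grip_width: 0.001
finger_force: 0.0
```

Call:
step_arm([
  [0, -1, 0, 0, 0, 0, 0],
  [0, -1, 0, 0, 0, 0, 0],
])

```text
time_s: 6.18
tool_pos: [443.1, -290.7, 108.6]
tcp_rot: [3.142, 0.0, 2.067]
ft_force: [-0.2, -0.7, 0.2]
grip_width: -0.001
finger_force: 0.0
```

```bash
python3 - <<'E'
from rig import *;from h import *
s=state();where(s)
d={n:camera(n) for n in('side','scene')}
for n in d:
    b=tob(cloud(d[n]).reshape(-1,3),P());b=b[~np.isnan(b[:,0])]
    for y0 in(-55,-35,20,40):
        q=b[(b[:,1]>y0)&(b[:,1]<y0+15)&(b[:,2]>96)&(b[:,2]<103)&(b[:,0]>-110)&(b[:,0]<-50)]
        print(n,y0,len(q),np.percentile(q[:,0],[0,5,20]).round(1) if len(q) else 0)
E
```

```text
box pos [-101.8    1.7  108.6] t 6.17 F box [ 0.49 -0.51  0.15] M [-0.1   0.02 -0.01] g -0.001 ff 0.0
side -55 71 [-87.5 -85.1 -81.4]
side -35 63 [-89.2 -85.8 -81.2]
side 20 10 [-88.1 -86.5 -83.7]
side 40 7 [-88.5 -88.4 -88.3]
scene -55 80 [-86.3 -85.7 -80.3]
scene -35 75 [-86.9 -85.1 -79.4]
scene 20 45 [-85.9 -85.2 -73.8]
scene 40 44 [-86.8 -86.1 -81.2]
```

Call:
step_arm([
  [0, -1, 0, 0, 0, 0, 0],
  [0, -0.5, 0, 0, 0, 0, 0],
])

```text
time_s: 6.52
tool_pos: [443.9, -292.1, 108.6]
tcp_rot: [3.142, 0.0, 2.067]
ft_force: [-0.2, 0.9, 0.8]
grip_width: -0.002
finger_force: 0.0
```

Call:
step_arm([
  [0, -1, 0, 0, 0, 0, 0],
  [0, -0.5, 0, 0, 0, 0, 0],
])

```text
time_s: 6.78
tool_pos: [444.6, -293.4, 108.6]
tcp_rot: [3.142, 0.0, 2.067]
ft_force: [-0.4, -0.3, -0.1]
grip_width: -0.003
finger_force: 0.0
```

```bash
python3 - <<'E'
from rig import *;from h import *
s=state();where(s)
E
```

```text
box pos [-98.7   1.7 108.6] t 6.78 F box [ 0.11 -0.46 -0.12] M [-0.01 -0.02  0.03] g -0.003 ff 0.0
```

```bash
python3 - <<'E'
from rig import *;from h import *
d={n:camera(n) for n in('side','scene')}
o=np.zeros((600,800,3),np.uint8)
for k,(n,(u,v)) in enumerate({'side':(285,205),'scene':(285,215)}.items()):
    im=d[n]['image'][v-37:v+37,u-50:u+50,::-1]; o[k*300:k*300+296,:400]=cv2.resize(im,(400,296),interpolation=cv2.INTER_CUBIC)
    print(n,proj(d[n],tow([[-98.5,0,100],[-86,65,100],[-86,-65,100],[-98.7,0,92]])).round(0).tolist())
cv2.imwrite('pics/z2.png',cv2.convertScaleAbs(o[:,:400],alpha=1.4))
E
```

```text
side [[272.0, 202.0], [305.0, 198.0], [243.0, 211.0], [272.0, 206.0]]
scene [[271.0, 213.0], [279.0, 197.0], [276.0, 232.0], [271.0, 217.0]]
```

View pics/z2.png

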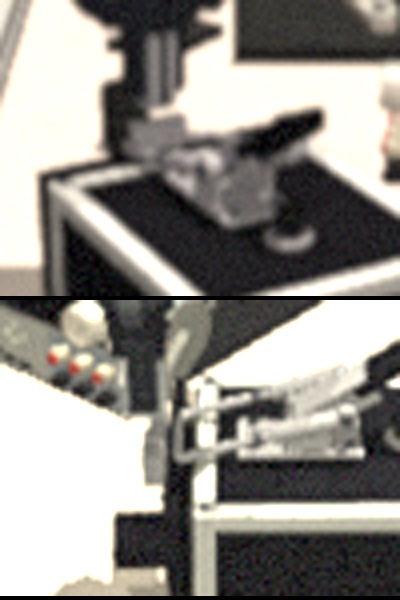

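```bash
python3 - <<'E'
from rig import *;from h import *
for n,(us,vs) in {'side':(range(262,288,3),range(180,214,3)),'scene':(range(262,284,2),range(186,226,4))}.items():
    c=camera(n);B=tob(cloud(c),P());print(n)
    for v in vs: print(v,[tuple(B[v,u].round().astype(int)) if not np.isnan(B[v,u,0]) and B[v,u,1]<60 else 0 for u in us])
E
```

```text
side
180 [0, (np.int64(-101), np.int64(-13), np.int64(147)), (np.int64(-92), np.int64(-11), np.int64(149)), (np.int64(-92), np.int64(-5), np.int64(148)), (np.int64(-87), np.int64(-2), np.int64(149)), (np.int64(-87), np.int64(5), np.int64(148)), (np.int64(-91), np.int64(13), np.int64(145)), 0, 0]
183 [0, (np.int64(-104), np.int64(-12), np.int64(139)), (np.int64(-93), np.int64(-11), np.int64(143)), (np.int64(-92), np.int64(-5), np.int64(142)), (np.int64(-89), np.int64(0), np.int64(142)), (np.int64(-87), np.int64(5), np.int64(142)), (np.int64(-93), np.int64(14), np.int64(139)), 0, 0]
186 [0, (np.int64(-103), np.int64(-13), np.int64(134)), (np.int64(-93), np.int64(-11), np.int64(137)), (np.int64(-92), np.int64(-5), np.int64(136)), (np.int64(-89), np.int64(-1), np.int64(137)), (np.int64(-88), np.int64(5), np.int64(136)), (np.int64(-92), np.int64(13), np.int64(133)), 0, 0]
189 [0, (np.int64(-105), np.int64(-12), np.int64(127)), (np.int64(-93), np.int64(-11), np.int64(131)), (np.int64(-92), np.int64(-6), np.int64(130)), (np.int64(-89), np.int64(-1), np.int64(131)), (np.int64(-89), np.int64(
[... 5189 characters left out ...]
p.int64(104)), (np.int64(-80), np.int64(-11), np.int64(105)), (np.int64(-78), np.int64(36), np.int64(76))]
218 [0, 0, 0, 0, 0, (np.int64(-96), np.int64(-12), np.int64(96)), (np.int64(-92), np.int64(-12), np.int64(97)), (np.int64(-88), np.int64(-12), np.int64(96)), (np.int64(-83), np.int64(-19), np.int64(101)), (np.int64(-80), np.int64(-19), np.int64(101)), (np.int64(-78), np.int64(28), np.int64(71))]
222 [0, 0, 0, 0, 0, (np.int64(-96), np.int64(-12), np.int64(87)), (np.int64(-92), np.int64(-11), np.int64(87)), (np.int64(-87), np.int64(-30), np.int64(99)), (np.int64(-83), np.int64(-33), np.int64(101)), (np.int64(-79), np.int64(-31), np.int64(100)), (np.int64(-78), np.int64(18), np.int64(68))]
```

```bash
python3 - <<'E'
from rig import *;from h import *
c=pickle.load(open('c2.pkl','rb'));B=tob(cloud(c),P())
for v in range(205,350,8): print(v,[tuple(B[v,u].round().astype(int).tolist()) if not np.isnan(B[v,u,0]) else 0 for u in (250,262,268,276,284,292,300)])
d=pickle.load(open('c1.pkl','rb'))
print('open, tcp z 270.6')
B=tob(cloud(d['wrist']),P())
for v in range(255,320,8): print(v,[tuple(B[v,u].round().astype(int).tolist()) if not np.isnan(B[v,u,0]) else 0 for u in (135,150,165,178,382,395,410)])
E
```

```text
205 [(-106, -23, 0), (-115, -11, 33), (-114, -7, 28), (-114, -1, 28), (-114, 5, 28), (-115, 11, 35), (-107, 20, 0)]
213 [(-99, -23, 0), (-114, -10, 50), (-115, -6, 53), (-115, -1, 55), (-115, 5, 54), (-114, 10, 50), (-99, 20, 0)]
221 [(-92, -24, 0), (-108, -10, 50), (-109, -6, 54), (-109, -1, 54), (-109, 5, 54), (-108, 11, 49), (-92, 20, -1)]
229 [(-84, -24, -1), (-102, -10, 50), (-103, -6, 54), (-104, -1, 55), (-103, 5, 54), (-102, 11, 49), (-85, 20, 0)]
237 [(-84, -22, 19), (-96, -11, 50), (-97, -6, 54), (-98, -1, 56), (-98, 5, 55), (-96, 11, 51), (-84, 19, 19)]
245 [(-88, -20, 45), (-91, -11, 52), (-92, -6, 55), (-92, -1, 56), (-92, 5, 56), (-91, 11, 52), (-89, 17, 47)]
253 [(-85, -19, 54), (-100, -9, 87), (-118, -4, 129), (-118, 0, 129), (-118, 3, 130), (-118, 7, 130), (-86, 16, 55)]
261 [(-113, -12, 128), (-114, -6, 129), (-118, -3, 138), (-118, 0, 137), (-118, 3, 138), (-118, 7, 138), (-114, 11, 129)]
269 [(-114, -11, 137), (-118, -6, 145), (-117, -3, 145), (-118, 0, 145), (-118, 3, 145), (-118, 6, 146), (-113, 10, 136)]
277 [(-114, -10, 144), (-118, -5, 152), (-118, -3, 153), 
[... 1510 characters left out ...]
9, -52, 316), (-67, -47, 314), (-60, -47, 300), (-63, 38, 305), (-69, 39, 316), (-70, 44, 317)]
287 [(-65, -58, 315), (-69, -49, 322), (-66, -46, 317), (-57, -47, 301), (-60, 38, 306), (-67, 39, 318), (-69, 42, 322)]
295 [(-69, -52, 327), (-69, -47, 328), (-62, -47, 315), (-53, -47, 301), (-57, 38, 307), (-64, 39, 319), (-70, 40, 328)]
303 [(-70, -49, 334), (-67, -47, 329), (-59, -47, 316), (-51, -47, 303), (-53, 39, 306), (-61, 39, 320), (-68, 39, 330)]
311 [(-70, -47, 338), (-63, -48, 328), (-56, -47, 317), (-47, -47, 304), (-51, 39, 308), (-58, 39, 320), (-64, 40, 328)]
319 [(-70, -46, 342), (-61, -47, 329), (-53, -47, 318), (149, -149, 26), (167, 157, -1), (-56, 39, 321), (-70, 34, 343)]
```

The depth from all three cameras shows the fingertips really stand at about z 120 here, some 11 mm above the TCP reading rather than 17 mm below it, so the fingers passed over the keeper. I'll back off, go lower and push again.

Call:
step_arm([
  [0, 14, -1.5, 0, 0, 0, 0],
  [0, 14, 0, 0, 0, 0, 0],
  [0, 0, 0, 14, 0, 0, 0],
  [0, 0, 0, 14, 0, 0, 0],
  [0, -6, 0, 0, 0, 0, 0],
  [0, -3, 0, 0, 0, 0, 0],
  [0, 0, 0, 0, 0, 0, 0],
])

```text
time_s: 7.85
tool_pos: [434.6, -278.0, 80.8]
tcp_rot: [3.141, 0.001, 2.066]
ft_force: [0.5, 0.2, -0.4]
grip_width: 0.003
finger_force: 0.0
```

```bash
python3 - <<'E'
from rig import *;from h import *
s=state();where(s)
c=camera('scene');B=tob(cloud(c),P())
f=B[180:240,240:290].reshape(-1,3);f=f[(f[:,0]>-140)&(f[:,0]<-100)&(np.abs(f[:,1])<25)&(f[:,2]>60)];print(np.percentile(f,[1,3,97],axis=0).round(),len(f))
c=camera('side');B=tob(cloud(c),P())
f=B[170:240,240:290].reshape(-1,3);f=f[(f[:,0]>-140)&(f[:,0]<-100)&(np.abs(f[:,1])<25)&(f[:,2]>60)];print(np.percentile(f,[1,3,97],axis=0).round(),len(f))
E
```

```text
box pos [-117.     0.2   80.8] t 7.85 F box [ 0.11  0.53 -0.39] M [ 0.03 -0.01  0.01] g 0.003 ff 0.0
[[-133.  -25.   89.]
 [-132.  -24.   91.]
 [-101.    5.  182.]] 267
[[-129.  -23.   99.]
 [-125.  -18.  102.]
 [-101.   22.  163.]] 556
```

Call:
step_arm([
  [0, -1, 0, 0, 0, 0, 0],
  [0, -1, 0, 0, 0, 0, 0],
  [0, -1, 0, 0, 0, 0, 0],
])

```text
time_s: 8.32
tool_pos: [435.6, -280.1, 80.7]
tcp_rot: [3.142, 0.0, 2.067]
ft_force: [-0.1, 1.4, 0.1]
grip_width: -0.004
finger_force: 0.0
```

Call:
step_arm([
  [0, -1, 0, 0, 0, 0, 0],
  [0, -1, 0, 0, 0, 0, 0],
])

```text
time_s: 8.57
tool_pos: [436.6, -281.8, 80.6]
tcp_rot: [3.142, 0.0, 2.067]
ft_force: [0.6, -0.7, 0.2]
grip_width: -0.002
finger_force: 0.0
```

Call:
step_arm([
  [0, -0.7, 0, 0, 0, 0, 0],
  [0, -0.7, 0, 0, 0, 0, 0],
])

```text
time_s: 8.82
tool_pos: [437.0, -282.6, 80.6]
tcp_rot: [-3.141, -0.001, 2.067]
ft_force: [-0.9, 1.2, 0.2]
grip_width: -0.002
finger_force: 0.6
```

```bash
python3 - <<'E'
from rig import *;from h import *
s=state();where(s)
E
```

```text
box pos [-1.118e+02  1.000e-01  8.060e+01] t 8.82 F box [-1.47 -0.23  0.17] M [ 0.19  0.12 -0.03] g -0.002 ff 0.6
```

Call:
step_arm([
  [0, -0.7, 0, 0, 0, 0, 0],
  [0, -0.7, 0, 0, 0, 0, 0],
])

```text
time_s: 9.07
tool_pos: [437.8, -284.0, 80.6]
tcp_rot: [-3.141, -0.0, 2.067]
ft_force: [-0.2, 0.2, 1.2]
grip_width: 0.002
finger_force: 0.6
```

Call:
step_arm([
  [0, -0.7, 0, 0, 0, 0, 0],
  [0, -0.3, 0, 0, 0, 0, 0],
])

```text
time_s: 9.32
tool_pos: [438.4, -285.1, 80.6]
tcp_rot: [3.142, 0.0, 2.067]
ft_force: [-1.0, 1.2, 1.5]
grip_width: 0.002
finger_force: 0.6
```

Call:
step_arm([
  [0, -0.7, 0, 0, 0, 0, 0],
  [0, 0, 0, 0, 0, 0, 0],
])

```text
time_s: 9.57
tool_pos: [438.4, -285.3, 80.6]
tcp_rot: [-3.141, -0.001, 2.067]
ft_force: [-1.2, 2.4, 2.7]
grip_width: 0.002
finger_force: 1.5
```

```bash
python3 - <<'E'
from rig import *;from h import *
s=state();where(s)
E
```

```text
box pos [-1.088e+02  1.000e-01  8.060e+01] t 9.57 F box [-2.7   0.06  2.73] M [ 0.55  0.29 -0.02] g 0.002 ff 1.5
```

Call:
step_arm([
  [0, -0.7, 0, 0, 0, 0, 0],
  [0, 0, 0, 0, 0, 0, 0],
])

```text
time_s: 9.82
tool_pos: [438.6, -285.6, 80.6]
tcp_rot: [-3.141, -0.001, 2.067]
ft_force: [-2.8, 3.9, 4.4]
grip_width: 0.005
finger_force: 2.6
```

```bash
python3 - <<'E'
from rig import *;from h import *
s=state();where(s)
d={n:camera(n) for n in('side','scene')}
for n in d:
    b=tob(cloud(d[n]).reshape(-1,3),P());b=b[~np.isnan(b[:,0])]
    for y0 in(-60,-35,30,45):
        q=b[(b[:,1]>y0)&(b[:,1]<y0+15)&(b[:,2]>97)&(b[:,2]<103)&(b[:,0]>-110)&(b[:,0]<-50)]
        print(n,y0,len(q),np.percentile(q[:,0],[0,5,20]).round(1) if len(q) else 0)
E
```

```text
box pos [-1.084e+02  1.000e-01  8.060e+01] t 9.82 F box [-4.77 -0.62  4.36] M [ 1.02  0.45 -0.02] g 0.005 ff 2.6
side -60 65 [-84.4 -83.  -78.1]
side -35 60 [-82.9 -81.7 -78.2]
side 30 5 [-85.8 -85.6 -84.9]
side 45 14 [-85.3 -84.8 -82. ]
scene -60 75 [-82.2 -81.7 -76.9]
scene -35 74 [-83.3 -82.  -76.2]
scene 30 27 [-82.3 -82.1 -80. ]
scene 45 58 [-82.9 -81.1 -76.4]
```

The door is shut: firm resistance at about 5 N, with the top edge moved back about 3.5 mm. Now I'll back off and hover over the loop.

Call:
step_arm([
  [0, 6, 0, 0, 0, 0, 0],
  [0, 8, 0, 0, 0, 0, 0],
  [0, 0, 0, -40, 0, 0, 0],
  [0.7, 0, 0, -45, 0, 0, 0],
  [0.7, 0, 0, -25, 0, 0, 0],
  [0.7, 0, 0, 0, 0, 0, 0],
])

```text
time_s: 10.68
tool_pos: [433.6, -274.9, 192.5]
tcp_rot: [3.139, 0.005, 2.067]
ft_force: [0.0, -0.4, 0.1]
grip_width: 0.638
finger_force: 0.0
```

```bash
python3 - <<'E'
from rig import *;from h import *
s=state();where(s);go(s,[-72,0,140],0.315)
E
```

```text
box pos [-120.3    0.8  192.5] t 10.68 F box [ 0.37 -0.17  0.1 ] M [-0.   -0.01 -0.02] g 0.638 ff 0.0
shift tool [-48.   -1.   52.7] turn units [ 0.02 -2.96  0.02]
```

Call:
step_arm([
  [0.7, 0, 0, 0, 0, -1.5, 0],
  [0.7, 0, 0, 0, 0, -1.5, 0],
  [0.7, 0, 0, 0, 0, 0, 0],
])

```text
time_s: 11.05
tool_pos: [430.9, -270.4, 188.9]
tcp_rot: [-3.135, 0.303, 2.077]
ft_force: [1.3, -0.1, 0.4]
grip_width: 0.699
finger_force: 0.0
```

```bash
python3 - <<'E'
from rig import *;from h import *
s=state();where(s);go(s,[-75,0,145],0.315)
c=camera('wrist');B=tob(cloud(c),P()).reshape(-1,3);pickle.dump(c,open('c3.pkl','wb'))
R=Ro.from_euler('xyz',s['tcp_rot']);T=R.inv().apply(cloud(c).reshape(-1,3)-s['tool_pos'])
m=(T[:,2]<0)&(T[:,2]>-45)&(np.abs(T[:,1])<60)&(np.abs(T[:,0])<25)
print('tips z in tool',np.percentile(T[m],[1,50,97,99.5],axis=0).round(1).tolist(),m.sum())
b=B[(B[:,2]>103)&(B[:,2]<140)&(B[:,0]<10)&(B[:,0]>-95)]
for x0 in range(-92,10,6):
    q=b[(b[:,0]>=x0)&(b[:,0]<x0+6)]
    L=q[(q[:,1]<-16)&(q[:,1]>-30)];Rr=q[(q[:,1]>16)&(q[:,1]<30)]
    print(x0,[(len(a),np.median(a[:,1]).round(1),np.percentile(a[:,2],[50,90]).round(1).tolist()) for a in(L,Rr) if len(a)])
E
```

```text
box pos [-125.5    0.5  188.9] t 11.05 F box [0.69 1.13 0.44] M [0.25 0.14 0.01] g 0.699 ff 0.0
shift tool [-35.1  -0.7  56.9] turn units [-0.03 -0.12  0.11]
tips z in tool [[-11.1, -43.5, -44.7], [6.1, 29.0, -32.1], [10.4, 41.3, -15.5], [10.6, 42.7, -13.1]] 3173
-92 []
-86 [(30, np.float64(-18.1), [104.5, 105.9]), (26, np.float64(18.4), [104.5, 105.6])]
-80 [(38, np.float64(-20.1), [105.8, 107.4]), (45, np.float64(20.3), [105.5, 106.7])]
-74 [(43, np.float64(-19.5), [107.4, 108.5]), (39, np.float64(20.5), [107.3, 108.6])]
-68 [(38, np.float64(-19.9), [108.9, 109.8]), (41, np.float64(20.6), [109.0, 110.2])]
-62 [(42, np.float64(-20.0), [110.4, 111.6]), (37, np.float64(20.2), [110.6, 111.6])]
-56 [(40, np.float64(-19.7), [112.1, 113.3]), (41, np.float64(20.3), [112.2, 113.2])]
-50 [(50, np.float64(-19.8), [114.1, 116.4]), (59, np.float64(20.6), [114.0, 116.0])]
-44 [(47, np.float64(-18.9), [116.1, 117.1]), (45, np.float64(19.8), [116.1, 117.0])]
-38 [(77, np.float64(-19.7), [117.7, 120.1]), (91, np.float64(20.0), [117.8, 120.2])]
-32 [(65, np.float64(-19.8), [120.7, 121.8]), (70, np.float64(21.0), [120.5, 122.0])]
-26 [(61, np.float64(-20.6), [122.3, 123.5]), (68, np.float64(20.4), [122.4, 123.6])]
-20 [(57, np.float64(-19.9), [123.9, 125.1]), (72, np.float64(20.5), [123.7, 125.1])]
-14 [(57, np.float64(-20.0), [125.4, 126.5]), (63, np.float64(20.0), [125.3, 126.7])]
-8 [(66, np.float64(-20.9), [126.9, 128.6]), (81, np.float64(21.1), [126.9, 128.9])]
-2 [(32, np.float64(-20.1), [128.7, 129.6]), (32, np.float64(20.3), [128.7, 129.7])]
4 [(2, np.float64(17.0), [103.2, 103.2])]
```

```bash
python3 - <<'E'
from rig import *;from h import *
s=state();go(s,[-58-10,0.3,93+38.7],0.256)
E
```

```text
shift tool [-35.4  -0.2  71.6] turn units [-0.03  0.45  0.07]
```

Call:
step_arm([
  [0.7, -12, 0, 20, 0, 0, 0],
  [0.7, -15, 0, 28, 0, 0, 0],
  [0.7, -8, 0, 24, 0, 0, 0],
  [0.7, 0, 0, 0, 0, 0.45, 0.07],
  [0.7, 0, 0, 0, 0, 0, 0],
])

```text
time_s: 11.72
tool_pos: [458.2, -326.1, 131.5]
tcp_rot: [3.14, 0.258, 2.053]
ft_force: [-0.3, 0.1, 0.1]
grip_width: 0.7
finger_force: 0.0
```

```bash
python3 - <<'E'
from rig import *;from h import *
s=state();where(s);go(s,[-58,.3,93],0.256)
E
```

```text
box pos [-63.4  -1.8 131.5] t 11.72 F box [-0.24 -0.18  0.11] M [ 0.27  0.08 -0.02] g 0.7 ff 0.0
shift tool [ 4.6  2.2 38.7] turn units [-0.02  0.02 -0.1 ]
```

Call:
step_arm([
  [0.7, 4.6, 2.2, 12, 0, 0, 0],
  [0.7, 0, 0, 14, 0, 0, -0.1],
  [0.7, 0, 0, 8, 0, 0, 0],
  [0.7, 0, 0, 4, 0, 0, 0],
  [0.7, 0, 0, 0, 0, 0, 0],
])

```text
time_s: 12.35
tool_pos: [462.6, -326.9, 94.0]
tcp_rot: [-3.138, 0.258, 2.07]
ft_force: [0.5, 1.0, 0.0]
grip_width: 0.7
finger_force: 0.0
```

```bash
python3 - <<'E'
from rig import *;from h import *
s=state();where(s);go(s,[-58,.3,93],0.256)
c=camera('wrist');pickle.dump(c,open('c4.pkl','wb'))
im=cv2.resize(c['image'][120:400,100:470,::-1],(740,560));cv2.imwrite('pics/w4.png',cv2.convertScaleAbs(im,alpha=1.5))
E
```

```text
box pos [-60.7   1.7  94. ] t 12.35 F box [-0.69  0.9   0.03] M [ 0.19  0.1  -0.1 ] g 0.7 ff 0.0
shift tool [-2.4 -1.4  1.6] turn units [-0.02  0.02  0.05]
```

View pics/w4.png

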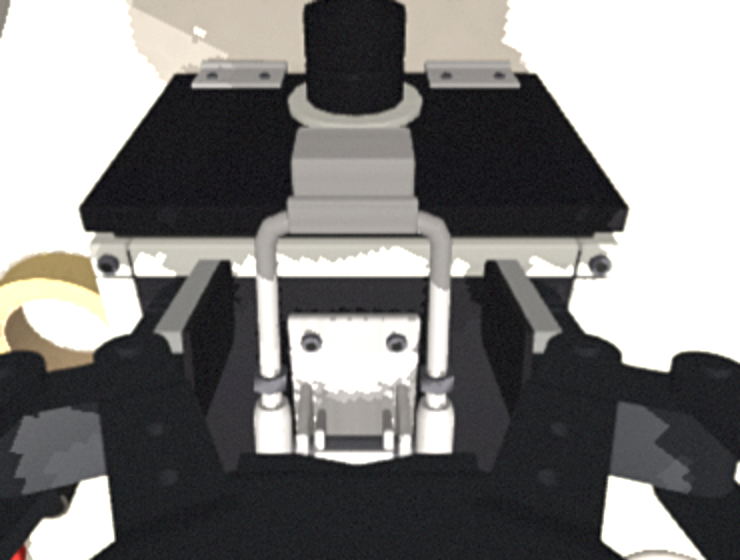

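The view shows the fingers straddling the bare legs (crop columns 268 and 438) and centred on them; the door is flush, with the bar behind the keeper. I'll close.

Call:
step_arm([
  [0.62, -1.5, 0, 1, 0, 0, 0],
  [0.57, 0, 0, 0, 0, 0, 0],
  [0.5, 0, 0, 0, 0, 0, 0],
  [0.5, 0, 0, 0, 0, 0, 0],
])

```text
time_s: 12.9
tool_pos: [463.2, -329.0, 94.2]
tcp_rot: [-3.138, 0.259, 2.069]
ft_force: [-1.6, -1.2, 5.5]
grip_width: 0.511
finger_force: 47.0
```

```bash
python3 - <<'E'
from rig import *;from h import *
s=state();where(s)
c=camera('wrist')
R=Ro.from_euler('xyz',s['tcp_rot']);T=R.inv().apply(cloud(c).reshape(-1,3)-s['tool_pos'])
for sg in(-1,1):
    m=(T[:,2]<0)&(T[:,2]>-45)&(T[:,1]*sg>17)&(T[:,1]*sg<45)&(np.abs(T[:,0])<14)
    print('tool-frame',np.percentile(T[m],[1,50,97,99.5],axis=0).round(1).tolist(),m.sum())
E
```

```text
box pos [-58.5   1.2  94.2] t 12.9 F box [ 0.34 -1.99  5.46] M [-0.    0.45 -0.17] g 0.511 ff 47.0
tool-frame [[-12.6, -44.5, -44.5], [6.3, -24.9, -15.8], [13.2, -18.0, -4.1], [13.7, -17.1, -2.3]] 3011
tool-frame [[-12.4, 17.1, -44.4], [6.4, 24.7, -16.1], [13.3, 43.9, -4.7], [13.9, 44.9, -3.1]] 3009
```

```bash
cat >> h.py <<'E'
from scipy.optimize import brentq
PIV=np.array([-20.,116.]);TH0,PH0=.55,.258;TCP0=np.array([-58.5,94.2]);PIT0=.259;LL=84.
def pin(t): return PIV+20*np.array([np.cos(t),np.sin(t)])
def pose(t,ph):
    a=TCP0-pin(TH0);d=ph-PH0;c,s=np.cos(d),np.sin(d)
    q=pin(t)+[a[0]*c-a[1]*s,a[0]*s+a[1]*c]
    return q,PIT0+d
def bar_to(xb,zb,L=LL):
    f=lambda t:np.hypot(*(pin(t)-[xb,zb]))-L
    t=brentq(f,.0,2.0) if f(0)*f(2.0)<0 else .0
    return t
def plan(st,t,ph,n,yb=None):
    q,pt=pose(t,ph);b=tob(st['tool_pos'],P());yb=b[1] if yb is None else yb
    R=Ro.from_euler('xyz',st['tcp_rot'])
    sh=R.inv().apply(tow([q[0],yb,q[1]])-st['tool_pos'])
    Dp=(R.inv()*Rt(pt)).as_rotvec()/np.radians(6)
    bar=pin(t)-LL*np.array([np.cos(ph),np.sin(ph)])
    print(f'th {t:.2f} ph {ph:.3f} bar',bar.round(1),'tcp',q.round(1),'total shift',sh.round(1),'turn',Dp.round(2),'| per row/%d'%n,(sh/n).round(2),(Dp/n).round(3))
def cur(st):
    # estimate theta, phi, bar from measured tcp with rigid grasp
    b=tob(st['tool_pos'],P());R=Ro.from_euler('xyz',st['tcp_rot']);z=Ro.from_euler('z',-P()[2]).apply(R.apply([0,0,1]))
    pt=np.arctan2(z[0],-z[2]);ph=PH0+pt-PIT0;d=ph-PH0;c,s=np.cos(d),np.sin(d);a=TCP0-pin(TH0)
    pn=np.array([b[0],b[2]])-[a[0]*c-a[1]*s,a[0]*s+a[1]*c]
    bar=pn-LL*np.array([np.cos(ph),np.sin(ph)]);r=pn-PIV
    print('pin r %.1f th %.2f ph %.3f bar'%(np.hypot(*r),np.arctan2(r[1],r[0]),ph),bar.round(1),'y',b[1].round(1))
E
python3 - <<'E'
from rig import *;from h import *
s=state();where(s);cur(s)
plan(s,.25,.203,4);plan(s,.25,.035,4)
for xb,zb in((-90,118),(-98,119),(-99,112),(-98,104),(-92,104)):
    t=bar_to(xb,zb);pn=pin(t);print(xb,zb,round(t,2),round(np.arcsin((pn[1]-zb)/LL),3))
E
```

```text
box pos [-58.5   1.2  94.1] t 12.95 F box [-0.74 -1.04  5.05] M [-0.04  0.44 -0.16] g 0.511 ff 47.0
pin r 20.0 th 0.55 ph 0.258 bar [-84.2 105. ] y 1.2
th 0.25 ph 0.203 bar [-82.9 104. ] tcp [-57.9  91.8] total shift [-0.   0.   2.4] turn [-0.02  0.53  0.04] | per row/4 [-0.    0.    0.61] [-0.006  0.132  0.01 ]
th 0.25 ph 0.035 bar [-84.6 118. ] tcp [-61.9 101.8] total shift [ 1.4 -0.  -8.3] turn [-0.03  2.13  0.04] | per row/4 [ 0.34 -0.   -2.06] [-0.007  0.533  0.01 ]
-90 118 0.87 0.158
-98 119 1.35 0.198
-99 112 1.49 0.289
-98 104 1.59 0.391
-92 104 1.26 0.379
```

Call:
step_arm([
  [0.5, 0.1, 0, -1, 0, 0.27, 0],
  [0.5, 0.1, 0, -1, 0, 0.27, 0],
  [0.5, 0.2, 0, -1, 0, 0.27, 0],
  [0.5, 0.2, 0, -1, 0, 0.27, 0],
])

```text
time_s: 13.45
tool_pos: [462.1, -327.3, 97.2]
tcp_rot: [-3.138, 0.144, 2.069]
ft_force: [-0.8, -1.6, 0.0]
grip_width: 0.513
finger_force: 46.9
```

```bash
python3 - <<'E'
from rig import *;from h import *
s=state();where(s);cur(s);plan(s,.25,.035,4)
E
```

```text
box pos [-60.5   1.1  97.2] t 13.45 F box [ 1.05 -1.52  0.01] M [-0.15  0.35 -0.04] g 0.513 ff 46.9
pin r 19.6 th 0.35 ph 0.143 bar [-84.8 110.9] y 1.1
th 0.25 ph 0.035 bar [-84.6 118. ] tcp [-61.9 101.8] total shift [ 0.7 -0.  -4.8] turn [-0.03  1.03  0.04] | per row/4 [ 0.18 -0.   -1.19] [-0.008  0.257  0.011]
```

Call:
step_arm([
  [0.5, 0.2, 0, -1.2, 0, 0.26, 0],
  [0.5, 0.2, 0, -1.2, 0, 0.26, 0],
  [0.5, 0.2, 0, -1.2, 0, 0.26, 0],
  [0.5, 0.2, 0, -1.2, 0, 0.26, 0],
])

```text
time_s: 13.95
tool_pos: [461.3, -325.8, 101.7]
tcp_rot: [-3.137, 0.034, 2.069]
ft_force: [-1.1, -0.1, -0.6]
grip_width: 0.511
finger_force: 46.9
```

```bash
python3 - <<'E'
from rig import *;from h import *
s=state();where(s);cur(s);plan(s,.87,.146,5);plan(s,1.4,.2,8)
E
```

```text
box pos [-62.3   1.  101.7] t 13.95 F box [-0.43 -1.05 -0.59] M [0.   0.29 0.03] g 0.511 ff 46.9
pin r 19.7 th 0.24 ph 0.033 bar [-84.9 118. ] y 1.0
th 0.87 ph 0.146 bar [-90.2 119.1] tcp [-65.9 105.4] total shift [ 3.5  0.  -3.9] turn [-0.04 -1.08  0.05] | per row/5 [ 0.7   0.   -0.78] [-0.007 -0.216  0.009]
th 1.40 ph 0.200 bar [-98.9 119. ] tcp [-73.9 106.7] total shift [11.5  0.  -5.4] turn [-0.03 -1.59  0.05] | per row/8 [ 1.43  0.   -0.68] [-0.004 -0.199  0.006]
```

Call:
step_arm([
  [0.5, 0.6, 0, -0.9, 0, -0.2, 0],
  [0.5, 0.6, 0, -0.9, 0, -0.2, 0],
  [0.5, 0.8, 0, -0.8, 0, -0.22, 0],
  [0.5, 0.8, 0, -0.7, 0, -0.23, 0],
  [0.5, 0.9, 0, -0.6, 0, -0.23, 0],
])

```text
time_s: 14.58
tool_pos: [460.2, -323.5, 106.4]
tcp_rot: [-3.138, 0.153, 2.069]
ft_force: [-0.7, -4.9, -0.5]
grip_width: 0.514
finger_force: 47.0
```

```bash
python3 - <<'E'
from rig import *;from h import *
s=state();where(s);cur(s);plan(s,1.15,.17,4);plan(s,1.4,.2,8)
for n in('scene','wrist'):
    c=camera(n);b=tob(cloud(c).reshape(-1,3),P());b=b[~np.isnan(b[:,0])]
    q=b[(np.abs(b[:,1])<12)&(b[:,0]<-80)&(b[:,0]>-110)&(b[:,2]>98)&(b[:,2]<135)]
    h=np.histogram2d(q[:,0],q[:,2],bins=[range(-108,-78,3),range(98,130,3)])[0].astype(int);print(n);print(h.T[::-1])
E
```

```text
box pos [-64.8   1.1 106.4] t 14.57 F box [ 3.99 -2.9  -0.47] M [-0.91  0.21 -0.12] g 0.514 ff 47.0
pin r 21.6 th 0.88 ph 0.152 bar [-89.2 119.9] y 1.1
th 1.15 ph 0.170 bar [-94.6 120. ] tcp [-70. 107.] total shift [ 5.   0.  -1.4] turn [-0.03 -0.17  0.04] | per row/4 [ 1.26  0.   -0.35] [-0.007 -0.044  0.01 ]
th 1.40 ph 0.200 bar [-98.9 119. ] tcp [-73.9 106.7] total shift [ 9.   0.  -1.7] turn [-0.03 -0.46  0.04] | per row/8 [ 1.12  0.   -0.21] [-0.003 -0.058  0.005]
scene
[[0 0 0 0 0 0 0 0 0]
 [0 0 0 0 0 0 0 0 0]
 [0 0 0 0 0 0 4 6 1]
 [0 0 0 0 0 0 1 3 1]
 [0 0 0 0 0 0 0 0 0]
 [0 0 0 0 0 9 5 0 0]
 [0 0 0 0 0 0 0 3 0]
 [0 0 0 0 0 0 0 1 0]
 [0 0 0 0 3 2 1 2 4]
 [0 0 0 5 7 4 7 4 2]]
wrist
[[  0   0   0   0   0   0   0   0   0]
 [  0   0   0   0   0   0   0   0   0]
 [  0   0   0   0   0   1 151  43   0]
 [  0   0   0   0   0  24 271  80   0]
 [  0   0   0   0   0   0   7   0   0]
 [  0   0   0   0  57 284 242   0   0]
 [  0   0   0   0  77  34  10   2   0]
 [  0   0   0   0   0   0   0   0   0]
 [  0   0   0   4   5   4   0   0   0]
 [  0   0   0 176 256 259  27   0   0]]
```

Call:
step_arm([
  [0.5, 1.2, 0, -0.5, 0, -0.05, 0],
  [0.5, 1.2, 0, -0.4, 0, -0.05, 0],
  [0.5, 1.2, 0, -0.3, 0, -0.05, 0],
  [0.5, 1.2, 0, -0.2, 0, -0.06, 0],
  [0.5, 1.2, 0, 0, 0, -0.06, 0],
  [0.5, 1.2, 0, 0, 0, -0.06, 0],
  [0.5, 1, 0, 0, 0, -0.06, 0],
  [0.5, 1, 0, 0, 0, -0.06, 0],
])

```text
time_s: 15.68
tool_pos: [456.0, -315.6, 106.6]
tcp_rot: [-3.138, 0.199, 2.068]
ft_force: [-1.1, -4.9, 4.4]
grip_width: 0.512
finger_force: 47.4
```

```bash
python3 - <<'E'
from rig import *;from h import *
s=state();where(s);cur(s);plan(s,1.4,.2,4);plan(s,1.55,.3,4)
for n in('wrist',):
    c=camera(n);b=tob(cloud(c).reshape(-1,3),P());b=b[~np.isnan(b[:,0])]
    q=b[(np.abs(b[:,1])<12)&(b[:,0]<-80)&(b[:,0]>-110)&(b[:,2]>98)&(b[:,2]<135)]
    h=np.histogram2d(q[:,0],q[:,2],bins=[range(-108,-78,2),range(98,130,2)])[0].astype(int);print(n);print(h.T[::-1])
    cv2.imwrite('pics/w5.png',cv2.convertScaleAbs(cv2.resize(c['image'][150:330,170:390,::-1],(660,540)),alpha=1.4))
E
```

```text
box pos [-73.8   1.2 106.6] t 15.68 F box [ 3.81 -3.34  4.42] M [-1.21  0.3  -0.21] g 0.512 ff 47.4
pin r 19.8 th 1.39 ph 0.198 bar [-98.7 118.9] y 1.2
th 1.40 ph 0.200 bar [-98.9 119. ] tcp [-73.9 106.7] total shift [ 0.1  0.  -0.2] turn [-0.02 -0.02  0.03] | per row/4 [ 0.04  0.   -0.04] [-0.006 -0.004  0.009]
th 1.55 ph 0.300 bar [-99.8 111.2] tcp [-73.7 101.4] total shift [1.  0.  5.1] turn [-0.02 -0.97  0.04] | per row/4 [0.25 0.   1.26] [-0.005 -0.243  0.009]
wrist
[[  0   0   0   0   0   0   0   0   0   0   0   0   0   0]
 [  0   0   0   0   0   0   0   0   0   0   0   0   0   0]
 [  0   0   0   0   0   0   0   0   0   0   0   0   0   0]
 [  0   0   0   0   0   0   0   0   0   0   0   0   0   0]
 [  0   0   0   0   1  24  13   0   0   0   0   0   0   0]
 [  0   0   0   0  44 217 131   0   0   0   0   0   0   0]
 [  0   0   0   0  57  39   2   0   0   0   0   0   0   0]
 [  0   0   0   0   0   1   0   0   2   4   0   0   0   0]
 [  0   0   0   0   0   0   0   0  49 168 173  34   0   0]
 [  0   0   0   0   0   0   0   0   0  11   0   0   0   0]
 [  0   0   0   0   0   0   0   0   0   0   0   0   0   0]
 [  0   0   0   0   0   0   0   0   0   0   0   0   0   0]
 [  0   0   0   0   0   0   0   0   0   0   0   0   0   0]
 [  0   0   0   0   0  40  70  58  49   0   0   0   0   0]
 [  0   0   0   0   2 147  96 111  96   9   0   0   0   0]]
```

View pics/w5.png

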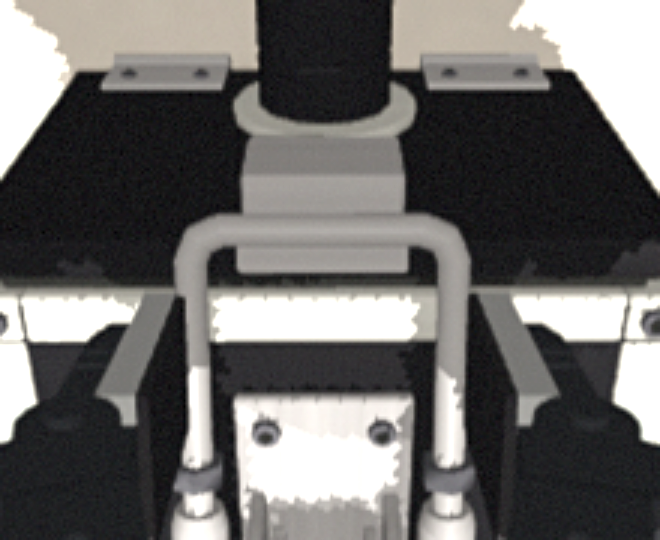

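The view shows the bar (crop 325,230) in front of and above the keeper lip, centred on it. I'll update the model and descend in front of the lip.

```bash
sed -i 's/PH0=.55,.258/PH0=.55,.291/; s/LL=84\./LL=83.1/' h.py; python3 - <<'E'
from rig import *;from h import *
s=state();cur(s)
for xb,zb in((-96.5,113),(-96.3,104.5),(-89.5,104.5)):
    t=bar_to(xb,zb,83.1);ph=np.arcsin((pin(t)[1]-zb)/83.1);plan(s,t,ph,5)
E
```

```text
pin r 19.5 th 1.41 ph 0.231 bar [-97.8 116.3] y 1.2
th 1.40 ph 0.277 bar [-96.5 113. ] tcp [-72.6 104.2] total shift [-1.3  0.   2.5] turn [-0.02 -0.44  0.04] | per row/5 [-0.26  0.    0.49] [-0.005 -0.088  0.008]
th 1.54 ph 0.389 bar [-96.3 104.5] tcp [-71.5  98.5] total shift [-1.2  0.   8.3] turn [-0.02 -1.51  0.04] | per row/5 [-0.23  0.    1.67] [-0.004 -0.302  0.008]
th 1.16 ph 0.367 bar [-89.5 104.5] tcp [-64.9  97.9] total shift [-7.6 -0.  10.2] turn [-0.02 -1.3   0.04] | per row/5 [-1.52 -0.    2.03] [-0.005 -0.26   0.008]
```

Call:
step_arm([
  [0.5, -0.1, 0, 1.1, 0, -0.2, 0],
  [0.5, -0.1, 0, 1.1, 0, -0.2, 0],
  [0.5, -0.1, 0, 1.1, 0, -0.2, 0],
  [0.5, -0.1, 0, 1.1, 0, -0.2, 0],
  [0.5, -0.1, 0, 1.1, 0, -0.2, 0],
])

```text
time_s: 16.35
tool_pos: [456.4, -316.3, 100.8]
tcp_rot: [-3.138, 0.303, 2.069]
ft_force: [-2.0, -3.8, 4.8]
grip_width: 0.508
finger_force: 47.4
```

```bash
cat > look.py <<'E'
from rig import *;from h import *
import sys
s=state();where(s);cur(s)
def hist():
    c=camera('wrist');b=tob(cloud(c).reshape(-1,3),P());b=b[~np.isnan(b[:,0])]
    for lab,y0,y1 in(('centre',-12,12),('bar ends',16,19)):
        q=b[(np.abs(b[:,1])<y1)&(np.abs(b[:,1])>y0)&(b[:,0]<-80)&(b[:,0]>-104)&(b[:,2]>98)&(b[:,2]<124)]
        h=np.histogram2d(q[:,0],q[:,2],bins=[range(-104,-78,2),range(98,124,2)])[0].astype(int);print(lab);print(h.T[::-1])
    return c
if len(sys.argv)>1: c=hist()
def tgt(xb,zb,n):
    t=bar_to(xb,zb,LL);plan(s,t,np.arcsin((pin(t)[1]-zb)/LL),n)
E
python3 - h <<'E'
from look import *
tgt(-96.3,104.5,2)
E
```

```text
box pos [-73.    1.2 100.8] t 16.35 F box [ 2.37 -3.55  4.76] M [-1.05  0.3  -0.37] g 0.508 ff 47.4
pin r 19.5 th 1.51 ph 0.335 bar [-97.4 108.2] y 1.2
centre
[[  0   0   0   0   0   0   0   0   0   0   0   0]
 [  0   0   0   0   0   0   0   0   0   0   0   0]
 [  0   0   0   0   0   0   0   0   0   0   0   0]
 [  0   0   0   0   0   0   0   0   0   0   0   0]
 [  0   0   0   0   0   6   2   1   1   0   0   0]
 [  0   0   2  12   6 181 165 171 159  46   0   0]
 [  0   0  48 209 126 107   7   6   8   3   0   0]
 [  0   0  69  64   0   4   0   0   0   0   0   0]
 [  0   0   0   0   0   0   0   0   0   0   0   0]
 [  0   0   0   0   0   0   0   1   0   0   0   0]
 [  0   0   2  43  78   0   0  26  17   0   0   0]
 [  0   0   5 168  94  24   0   0   5   0   0   0]]
bar ends
[[ 0  0  0  0  0  0  0  0  0  0  0  0]
 [ 0  0  0  0  0  0  0  0  0  0  0  0]
 [ 0  0  0  0  0  0  0  0  0  0  0  0]
 [ 0  0  0  0  0  0  0  0  0  1  1  7]
 [ 0  0  0  0  0  0  0  2  6 10 20 14]
 [ 0  0  0  5  7  8 11 18 14  6  4  1]
 [ 0  0  1 45 43 21 16  5  0  0  1  0]
 [ 0  0  3 27  0  0  0  0  0  0  0  0]
 [ 0  0  0  3  0  0  0  0  0  0  0  0]
 [ 0  0  0  0  0  0  0  0  0  0  0  0]
 [ 0  0  0  0  0  0  0  0  0  4 21 18]
 [ 0  0  0  0  0  0  0  0  0 35 20 20]]
th 1.54 ph 0.389 bar [-96.3 104.5] tcp [-71.5  98.5] total shift [-0.7  0.   2.7] turn [-0.02 -0.52  0.04] | per row/2 [-0.33  0.    1.35] [-0.012 -0.258  0.019]
```

```bash
python3 - <<'E'
from look import *
tgt(-97.5,104.5,3);tgt(-97.5,103,3)
E
```

```text
box pos [-73.7   1.1 100.5] t 16.4 F box [ 0.61 -3.64  5.35] M [-0.99  0.33 -0.27] g 0.512 ff 47.5
pin r 19.1 th 1.55 ph 0.334 bar [-98.1 107.9] y 1.1
th 1.60 ph 0.389 bar [-97.5 104.5] tcp [-72.7  98.5] total shift [-0.3  0.   2.2] turn [-0.03 -0.52  0.05] | per row/3 [-0.1   0.    0.74] [-0.009 -0.173  0.015]
th 1.63 ph 0.408 bar [-97.5 103. ] tcp [-72.6  97.5] total shift [-0.1  0.   3.2] turn [-0.03 -0.7   0.05] | per row/3 [-0.04  0.    1.08] [-0.009 -0.234  0.015]
```

Call:
step_arm([
  [0.5, -0.1, 0, 0.8, 0, -0.2, 0],
  [0.5, -0.1, 0, 0.8, 0, -0.2, 0],
  [0.5, 0, 0, 0.7, 0, -0.15, 0],
])

```text
time_s: 16.77
tool_pos: [456.6, -316.9, 98.4]
tcp_rot: [-3.137, 0.36, 2.07]
ft_force: [-1.7, -2.3, 4.5]
grip_width: 0.512
finger_force: 47.4
```

```bash
python3 - h <<'E'
from look import *
tgt(-97.5,103,3)
tgt(-91.5,104.5,3)
E
```

```text
box pos [-72.3   1.1  98.4] t 16.77 F box [ 1.22 -2.59  4.53] M [-0.69  0.36 -0.36] g 0.512 ff 47.4
pin r 20.1 th 1.58 ph 0.392 bar [-97.1 104.4] y 1.1
centre
[[  0   0   0   0   0   0   0   0   0   0   0   0]
 [  0   0   0   0   0   0   0   0   0   0   0   0]
 [  0   0   0   0   0   0   0   0   0   0   0   0]
 [  0   0   0   0   0   0   0   0   0   0   0   0]
 [  0   0   0   0   0   0   1   2   1   0   0   0]
 [  0   0   0   0  10 185 163 167 158  75   0   0]
 [  0   0   0   0   2 117   5   5   5   2   0   0]
 [  0   0   1  31  29   1   0   0   0   0   0   0]
 [  0   0  42 206 104   2   0   0   0   0   0   0]
 [  0   0  27  81   2   0   0  21   1   0   0   0]
 [  0   0   1  48   0   0   0 117  65   0   0   0]
 [  0   0   5 183  28   0   0  68  27   0   0   0]]
bar ends
[[ 0  0  0  0  0  0  0  0  0  0  0  0]
 [ 0  0  0  0  0  0  0  0  0  0  0  0]
 [ 0  0  0  0  0  0  0  0  0  0  0  0]
 [ 0  0  0  0  0  0  0  0  0  0  0  0]
 [ 0  0  0  0  0  0  0  0  0  0  2  1]
 [ 0  0  0  0  0  0  0  0  1  5 11 17]
 [ 0  0  0  0  0  0  0  7 14 17 11  5]
 [ 0  0  0  6 27 17 19 13  8  6  1  0]
 [ 0  0  5 48 27 14  6  2  0  0  0  0]
 [ 0  0  2 19  0  0  0  0  0  0  0  0]
 [ 0  0  0  0  0  0  0  0  0  8 21 21]
 [ 0  0  0  0  0  0  0  0  0 32 23 19]]
th 1.63 ph 0.408 bar [-97.5 103. ] tcp [-72.6  97.5] total shift [0.7 0.  0.8] turn [-0.02 -0.16  0.04] | per row/3 [0.22 0.   0.27] [-0.008 -0.052  0.015]
th 1.28 ph 0.378 bar [-91.5 104.5] tcp [-66.8  98.2] total shift [-5.1 -0.   2.1] turn [-0.03  0.13  0.04] | per row/3 [-1.69 -0.01  0.71] [-0.009  0.044  0.015]
```

Call:
step_arm([
  [0.5, -1.2, 0, 0.4, 0, 0, 0],
  [0.5, -1.2, 0, 0.4, 0, 0.02, 0],
])

```text
time_s: 17.08
tool_pos: [457.5, -318.5, 98.0]
tcp_rot: [-3.137, 0.355, 2.07]
ft_force: [-3.7, -1.1, 3.7]
grip_width: 0.51
finger_force: 47.4
```

```bash
python3 - <<'E'
from look import *
tgt(-91.5,104.5,3)
E
```

```text
box pos [-70.5   1.1  98. ] t 17.07 F box [-0.79 -3.78  3.73] M [-0.18  0.76 -0.39] g 0.51 ff 47.4
pin r 19.5 th 1.48 ph 0.387 bar [-95.3 104. ] y 1.1
th 1.28 ph 0.378 bar [-91.5 104.5] tcp [-66.8  98.2] total shift [-3.6 -0.   1.1] turn [-0.02  0.09  0.05] | per row/3 [-1.19 -0.01  0.36] [-0.007  0.029  0.016]
```

Call:
step_arm([
  [0.5, -1.2, 0, 0.3, 0, 0.03, 0],
  [0.5, -1.2, 0, 0.3, 0, 0.03, 0],
])

```text
time_s: 17.32
tool_pos: [459.1, -321.4, 98.4]
tcp_rot: [-3.138, 0.35, 2.07]
ft_force: [-3.7, 0.1, 1.3]
grip_width: 0.512
finger_force: 47.3
```

Call:
step_arm([
  [0.5, -1.2, 0, 0.3, 0, 0.03, 0],
  [0.5, 0, 0, 0, 0, 0, 0],
])

```text
time_s: 17.58
tool_pos: [459.6, -322.3, 98.5]
tcp_rot: [-3.138, 0.347, 2.07]
ft_force: [-3.4, -0.2, 1.6]
grip_width: 0.514
finger_force: 47.3
```

```bash
python3 - h <<'E'
from look import *
tgt(-91.5,104.5,3)
E
```

```text
box pos [-66.1   1.2  98.5] t 17.57 F box [-1.46 -3.05  1.6 ] M [-0.02  1.   -0.37] g 0.514 ff 47.3
pin r 20.5 th 1.25 ph 0.379 bar [-90.8 104.7] y 1.2
centre
[[  0   0   0   0   0   0   0   0   0   0   0   0]
 [  0   0   0   0   0   0   0   0   0   0   0   0]
 [  0   0   0   0   0   0   0   0   0   0   0   0]
 [  0   0   0   0   0   0   0   0   0   0   0   0]
 [  0   0   0   0   0   2   2   2   5   0   0   0]
 [  0   0   0   0   0 101 205 184 164 152   9   0]
 [  0   0   0   0   0  93  33   2   2   2   0   0]
 [  0   0   0   0   0   1  43   0   0   0   0   0]
 [  0   0   0   0   0  43 184   0   0   0   0   0]
 [  0   0   0   0   0  10  50   0   0   0   0   0]
 [  0   0   0  30  96  91  87  13   0   0   0   0]
 [  0   0   0 114 115  89  78  41   0   0   0   0]]
bar ends
[[ 0  0  0  0  0  0  0  0  0  0  0  0]
 [ 0  0  0  0  0  0  0  0  0  0  0  0]
 [ 0  0  0  0  0  0  0  0  0  0  0  0]
 [ 0  0  0  0  0  0  0  0  0  0  0  0]
 [ 0  0  0  0  0  0  0  0  0  0  0  0]
 [ 0  0  0  0  0  0  0  0  0  0  0  1]
 [ 0  0  0  0  0  0  0  1  0  2  9 18]
 [ 0  0  0  0  0  0 19 41 28 19 14  6]
 [ 0  0  0  0  0  3 41 14  5  2  2  0]
 [ 0  0  0  0  0  1 13  0  0  0  0  0]
 [ 0  0  0  0  0  0  0  0  0  0  2 16]
 [ 0  0  0  0  0  0  0  0  0  0  0 18]]
th 1.28 ph 0.378 bar [-91.5 104.5] tcp [-66.8  98.2] total shift [0.7 0.  0. ] turn [-0.02  0.01  0.04] | per row/3 [0.25 0.   0.  ] [-0.006  0.002  0.015]
```

Call:
step_arm([
  [0.5, -0.7, 0, 0.2, 0, 0.02, 0],
  [0.5, 0, 0, 0, 0, 0, 0],
])

```text
time_s: 17.88
tool_pos: [459.7, -322.4, 98.4]
tcp_rot: [-3.138, 0.344, 2.07]
ft_force: [-4.9, 0.9, 2.4]
grip_width: 0.511
finger_force: 47.4
```

```bash
python3 - <<'E'
from look import *
E
```

```text
box pos [-66.1   1.2  98.4] t 17.88 F box [-3.12 -3.92  2.35] M [ 0.32  1.22 -0.47] g 0.511 ff 47.4
pin r 20.4 th 1.24 ph 0.376 bar [-90.8 104.8] y 1.2
```

Call:
step_arm([
  [0.6, 0, 0, 0, 0, 0, 0],
  [0.7, 0, 0, 0, 0, 0, 0],
  [0.7, 0, 0, 0, 0, 0, 0],
])

```text
time_s: 18.25
tool_pos: [461.6, -322.6, 99.0]
tcp_rot: [-3.14, 0.346, 2.071]
ft_force: [0.3, 0.2, -0.1]
grip_width: 0.702
finger_force: 0.0
```

```bash
python3 - h <<'E'
from look import *
E
```

```text
box pos [-65.    2.8  99. ] t 18.25 F box [ 0.01  0.35 -0.06] M [ 0.32  0.17 -0.01] g 0.702 ff 0.0
pin r 21.3 th 1.21 ph 0.378 bar [-89.6 105.3] y 2.8
centre
[[  0   0   0   0   0   0   0   0   0   0   0   0]
 [  0   0   0   0   0   0   0   0   0   0   0   0]
 [  0   0   0   0   0   0   0   0   0   0   0   0]
 [  0   0   0   0   0   0   0   0   0   0   0   0]
 [  0   0   0   0   0   1   3   3   3   0   0   0]
 [  0   0   0   0   0 110 194 177 186 141   7   0]
 [  0   0   0   0   0  95  17   6   3   7   2   0]
 [  0   0   0   0   0  11  79   0   0   0   0   0]
 [  0   0   0   0   0  47 135   0   0   0   0   0]
 [  0   0   0   0   0  13  49   0   0   0   0   0]
 [  0   0   0  28  96  73  71   6   0   0   0   0]
 [  0   0   0 129 108 103 105  36   0   0   0   0]]
bar ends
[[ 0  0  0  0  0  0  0  0  0  0  0  0]
 [ 0  0  0  0  0  0  0  0  0  0  0  0]
 [ 0  0  0  0  0  0  0  0  0  0  0  0]
 [ 0  0  0  0  0  0  0  0  0  0  0  0]
 [ 0  0  0  0  0  0  0  0  0  0  0  0]
 [ 0  0  0  0  0  0  0  0  0  0  1  0]
 [ 0  0  0  0  0  0  1  2  5  5 16 16]
 [ 0  0  0  0  0  0 35 48 26 17 11  5]
 [ 0  0  0  0  0  1 39  3  2  2  1  0]
 [ 0  0  0  0  0  1  5  1  0  0  0  0]
 [ 0  0  0  0  0  0  0  0  0  0  5 14]
 [ 0  0  0  0  0  0  0  0  0  0  0 14]]
```

The bar stays under the lip after release. I'll retract, close the fingers and come upright for pressing the lever.

Call:
step_arm([
  [0.7, 0, -1.5, -6, 0, 0, 0],
  [0.7, 0, 0, -15, 0, 0, 0],
  [0.7, 0, 0, -25, 0, 0, 0],
  [0.7, 0, 0, -30, 0, 0, 0],
  [0.2, 0, 0, -10, 0, 0, 0],
  [0, 0, 0, 0, 0, 1.2, 0],
  [0, 0, 0, 0, 0, 1.2, 0],
  [0, 0, 0, 0, 0, 0.9, 0],
  [0, 0, 0, 0, 0, 0, 0],
])

```text
time_s: 19.42
tool_pos: [445.2, -300.9, 178.5]
tcp_rot: [-3.137, 0.01, 2.063]
ft_force: [-0.3, 1.3, 0.9]
grip_width: -0.0
finger_force: 0.0
```

```bash
python3 - h <<'E'
from look import *
go(s,[-40,0.3,168],0)
b=tob(cloud(c).reshape(-1,3),P());b=b[~np.isnan(b[:,0])]
q=b[(np.abs(b[:,1])<12)&(b[:,0]<60)&(b[:,0]>-60)&(b[:,2]>120)&(b[:,2]<195)]
h=np.histogram2d(q[:,0],q[:,2],bins=[range(-60,60,6),range(120,196,6)])[0].astype(int);print(h.T[::-1])
c=camera('side');b=tob(cloud(c).reshape(-1,3),P());b=b[~np.isnan(b[:,0])]
q=b[(np.abs(b[:,1])<14)&(b[:,0]<60)&(b[:,0]>-60)&(b[:,2]>120)&(b[:,2]<195)]
h=np.histogram2d(q[:,0],q[:,2],bins=[range(-60,60,6),range(120,196,6)])[0].astype(int);print(h.T[::-1])
E
```

```text
box pos [-91.9  -1.3 178.5] t 19.43 F box [-1.31  0.31  0.94] M [0.03 0.02 0.03] g -0.0 ff 0.0
pin r 80.7 th 1.70 ph 0.042 bar [-113.1  192.6] y -1.3
centre
[[ 0  0  0  0  0  0  0  0  0  0  0  0]
 [ 0  0  0  0  0  0  0  0  0  0  0  0]
 [ 0  0  0  0  0  0  0  0  0  0  0  0]
 [ 0  0  0  0  0  0  0  0  0  0  0  0]
 [ 0  0  0  0  0  1  7  4  3  4  0  0]
 [ 0  0  0  0  0 26 66 78 82 61  0  0]
 [ 0  0  0  0  0  1 11  6  2  5  0  0]
 [ 0  0  0  0  0  1  9  0  0  0  0  0]
 [ 0  0  0  0  0  5 43  0  0  0  0  0]
 [ 0  0  0  0  0  0  6  0  0  0  0  1]
 [ 0  0  0  6 35 46 16  0  0  0  0 14]
 [ 0  0  0 29 51 40 25  0  0  0  0  4]]
bar ends
[[ 0  0  0  0  0  0  0  0  0  0  0  0]
 [ 0  0  0  0  0  0  0  0  0  0  0  0]
 [ 0  0  0  0  0  0  0  0  0  0  0  0]
 [ 0  0  0  0  0  0  0  0  0  0  0  0]
 [ 0  0  0  0  0  0  0  0  0  0  0  0]
 [ 0  0  0  0  0  0  0  0  0  0  0  2]
 [ 0  0  0  0  0  0  0  1  4  1  7  8]
 [ 0  0  0  0  0  0 11 21 11  8  3  3]
 [ 0  0  0  0  0  0  8  5  2  1  0  0]
 [ 0  0  0  0  0  0  2  0  0  0  0  0]
 [ 0  0  0  0  0  0  0  0  0  0  4  8]
 [ 0  0  0  0  0  0  0  0  0  1  8  
[... 807 characters left out ...]
 0  0  0  4  2  0  0  0  0  0  0  0  0]
 [ 0  0  0  0  0  0  0  0  0 10 47  0  0  0  0  0  0  0  0]
 [ 0  0  0  0  0  0  0  0  0  3 39  1  0  0  0  0  0  0  0]
 [ 0  0  0  0  0  0  0  0  0  7 36  0  0  0  0  0  0  0  0]
 [ 0  0  0  0  0  0  0  0  2 19 18  0  0  0  0  0  0  0  0]
 [ 0  0  0  0  0  0  0  0  4 34  0  0  0  0  0  0  0  0  0]
 [ 0  0  0  0  0  0  0  1  8 30  0  0  0  0  0  0  0  0  0]
 [ 0  0  0  0  0  0  0  0 26 17  1  0  0  0  0  0  0  0  0]
 [ 0  0  0  0  0  0  3  6 24  9  0  0  0  0  0  0  0  0  0]
 [ 0  0  0  0  0  0  1  1 35  2  0  0  0  0  0  0  0  0  0]
 [ 0  0  0  0  0  0  7  6 12  0  0  0  0  0  0  0  0  0  0]
 [ 0  0  0  0  0 10 18 22 11  0  0  0  0  0  0  0  0  0  0]]
```

Call:
step_arm([
  [0, -20, 1.7, 4, 0, 0, 0],
  [0, -25, 0, 5, 0, 0.09, 0],
  [0, -12, 0, 2, 0, 0, 0],
  [0, 0, 0, 0, 0, 0, 0],
])

```text
time_s: 20.02
tool_pos: [473.7, -347.4, 168.6]
tcp_rot: [-3.136, 0.0, 2.068]
ft_force: [-0.7, 0.2, -0.9]
grip_width: 0.001
finger_force: 0.0
```

```bash
cat > lev.py <<'E'
from rig import *;from h import *
RC=60;OX,OZ=11,10
def C(t): return np.array([-20+RC*np.cos(t)-8.5*np.sin(t)-OX,116+RC*np.sin(t)+8.5*np.cos(t)-OZ])
s=state();where(s)
def path(ts):
    b=tob(s['tool_pos'],P());prev=np.array([b[0],b[2]])
    for t in ts:
        q=C(t);d=q-prev;print('th %.2f tcp'%t,q.round(1),'tool dx %.1f dz %.1f'%(-d[0],-d[1]));prev=q
E
python3 - <<'E'
from lev import *
print('y',tob(s['tool_pos'],P())[1]);path([1.35,1.25,1.15,1.05,.95,.85,.75,.65,.55,.45,.35,.25,.15,.05,0])
E
```

```text
box pos [-37.4   1.7 168.6] t 20.02 F box [-0.5  -0.51 -0.87] M [-0.02 -0.03 -0.04] g 0.001 ff 0.0
y 1.6822013123664838
th 1.35 tcp [-26.2 166.4] tool dx -11.2 dz 2.2
th 1.25 tcp [-20.1 165.6] tool dx -6.0 dz 0.8
th 1.15 tcp [-14.2 164.2] tool dx -5.9 dz 1.4
th 1.05 tcp [ -8.5 162.3] tool dx -5.7 dz 2.0
th 0.95 tcp [ -3.  159.7] tool dx -5.5 dz 2.5
th 0.85 tcp [  2.2 156.7] tool dx -5.2 dz 3.1
th 0.75 tcp [  7.1 153.1] tool dx -4.9 dz 3.6
th 0.65 tcp [ 11.6 149.1] tool dx -4.5 dz 4.0
th 0.55 tcp [ 15.7 144.6] tool dx -4.1 dz 4.5
th 0.45 tcp [ 19.3 139.8] tool dx -3.6 dz 4.9
th 0.35 tcp [ 22.4 134.6] tool dx -3.1 dz 5.2
th 0.25 tcp [ 25.  129.1] tool dx -2.6 dz 5.5
th 0.15 tcp [ 27.1 123.4] tool dx -2.0 dz 5.7
th 0.05 tcp [ 28.5 117.5] tool dx -1.4 dz 5.9
th 0.00 tcp [ 29.  114.5] tool dx -0.5 dz 3.0
```

Call:
step_arm([
  [0, -6, -1.4, 1, 0, 0, 0],
  [0, -5, 0, 1, 0, 0, 0],
  [0, -3, 0, 0.4, 0, 0, 0],
  [0, -3, 0, 0.4, 0, 0, 0],
])

```text
time_s: 20.52
tool_pos: [480.8, -363.8, 166.1]
tcp_rot: [-3.137, 0.0, 2.068]
ft_force: [0.5, -0.0, -0.5]
grip_width: 0.0
finger_force: 0.0
```

Call:
step_arm([
  [0, -3, 0, 0.7, 0, 0, 0],
  [0, -3, 0, 0.7, 0, 0, 0],
])

```text
time_s: 20.78
tool_pos: [483.4, -368.5, 164.7]
tcp_rot: [-3.136, -0.001, 2.068]
ft_force: [-1.0, 2.3, 2.3]
grip_width: -0.001
finger_force: 1.7
```

Call:
step_arm([
  [0, -2.9, 0, 1, 0, 0, 0],
  [0, -2.8, 0, 1, 0, 0, 0],
])

```text
time_s: 21.02
tool_pos: [486.2, -373.6, 162.8]
tcp_rot: [-3.136, -0.001, 2.068]
ft_force: [-1.5, 3.2, 4.0]
grip_width: -0.004
finger_force: 2.3
```

```bash
python3 - <<'E'
from lev import *
path([.95])
E
```

```text
box pos [ -8.3   0.3 162.8] t 21.02 F box [-3.53  0.18  4.  ] M [0.58 0.46 0.  ] g -0.004 ff 2.3
th 0.95 tcp [ -3.  159.7] tool dx -5.3 dz 3.1
```

Call:
step_arm([
  [0, -2.7, 0, 1.4, 0, 0, 0],
  [0, -2.7, 0, 1.4, 0, 0, 0],
])

```text
time_s: 21.28
tool_pos: [489.1, -378.9, 160.1]
tcp_rot: [-3.137, 0.0, 2.068]
ft_force: [-2.4, 2.7, 5.3]
grip_width: -0.002
finger_force: 2.8
```

```bash
python3 - h <<'E'
from look import *
from lev import path
path([.85,.75])
c=camera('scene');b=tob(cloud(c).reshape(-1,3),P());b=b[~np.isnan(b[:,0])]
q=b[(np.abs(b[:,1])<25)&(b[:,0]<-76)&(b[:,0]>-104)&(b[:,2]>94)&(b[:,2]<124)]
print(np.histogram2d(q[:,0],q[:,2],bins=[range(-104,-74,2),range(94,124,2)])[0].astype(int).T[::-1])
E
```

```text
box pos [ -2.4   0.3 160.1] t 21.27 F box [-3.5  -0.87  5.25] M [ 0.55  0.39 -0.  ] g -0.002 ff 2.8
pin r 100.3 th 0.65 ph 0.032 bar [-23.5 174.4] y 0.3
centre
[[  0   0   0   0   0   0   0   0   0   0   0   0]
 [  0   0   0   0   0   0   0   0   0   0   0   0]
 [  0   0   0   0   0   0   0   0   0   0   0   0]
 [  0   0   0   0   0   0   0   0   0   0   0   0]
 [  0   0   0   0   0   0   6  11   7  10   0   0]
 [  0   0   0   0   0   0 116 126 125 115  27   0]
 [  0   0   0   0   0   0  12   7  12  10  13   0]
 [  0   0   0   0   0   0   0   0   0   0   0   0]
 [  0   0   0   0   0   0   0   0   0   0  14   0]
 [  0   0   0   0   0   0   0   0   0   0  24   0]
 [  0   0   0   0  56  20   0   0   0   0  43  45]
 [  0   0   0   6  85  21   0   0   0   0  70  67]]
bar ends
[[ 0  0  0  0  0  0  0  0  0  0  0  0]
 [ 0  0  0  0  0  0  0  0  0  0  0  0]
 [ 0  0  0  0  0  0  0  0  0  0  0  0]
 [ 0  0  0  0  0  0  0  0  0  0  0  0]
 [ 0  0  0  0  0  0  0  0  0  0  0  0]
 [ 0  0  0  0  0  0  0  0  0  0  0  1]
 [ 0  0  0  0  0  0  0  2  3  5  3  4]
 [ 0  0  0  0  0  0  0 28 27 18 11  7]
 [ 0  0  0  0  0  0  4  3  1  6  0  0]
 [ 0  0  0  0  0  0  0  0  0  0  0  0]
 [ 0  0  0  0  0  0  0  0  0  0  7 14]
 [ 0  0  0  0  0  0  0  0  0  0 17 10]]
box pos [ -2.    0.3 160. ] t 21.32 F box [-3.52  0.08  4.38] M [ 0.55  0.31 -0.06] g 0.002 ff 2.6
th 0.85 tcp [  2.2 156.7] tool dx -4.3 dz 3.3
th 0.75 tcp [  7.1 153.1] tool dx -4.9 dz 3.6
[[0 0 0 0 0 0 0 0 0 0 0 0 0 0]
 [0 0 0 0 0 0 0 0 0 0 0 0 0 0]
 [0 0 0 0 0 0 0 0 0 0 0 0 0 0]
 [0 0 0 0 0 0 0 0 0 0 0 0 0 0]
 [0 0 0 0 0 0 0 1 1 2 2 0 0 0]
 [0 0 0 0 0 0 6 5 7 5 1 2 1 1]
 [0 0 0 0 0 0 0 1 2 3 4 2 3 3]
 [0 0 0 0 0 0 0 2 3 2 2 1 1 0]
 [0 0 0 0 0 0 0 1 0 1 1 0 1 0]
 [0 0 0 0 0 0 0 0 0 0 0 0 0 0]
 [0 0 0 0 5 4 2 0 0 0 3 8 3 8]
 [0 0 0 0 0 2 1 2 1 1 4 2 8 1]
 [0 0 0 0 0 1 1 1 1 0 1 0 0 0]
 [0 0 0 0 0 1 0 1 1 1 0 0 0 0]]
```

Call:
step_arm([
  [0, -2.4, 0, 1.6, 0, 0, 0],
  [0, -2.4, 0, 1.6, 0, 0, 0],
  [0, -2.4, 0, 1.8, 0, 0, 0],
  [0, -2.4, 0, 1.8, 0, 0, 0],
])

```text
time_s: 21.88
tool_pos: [494.0, -387.8, 153.7]
tcp_rot: [-3.137, 0.002, 2.068]
ft_force: [-1.2, 1.8, 6.3]
grip_width: -0.003
finger_force: 3.0
```

Call:
step_arm([
  [0, -2.3, 0, 2, 0, 0, 0],
  [0, -2.2, 0, 2, 0, 0, 0],
  [0, -2.1, 0, 2.2, 0, 0, 0],
  [0, -2, 0, 2.3, 0, 0, 0],
])

```text
time_s: 22.38
tool_pos: [498.3, -395.6, 145.1]
tcp_rot: [-3.137, 0.002, 2.068]
ft_force: [-1.6, 1.4, 4.7]
grip_width: 0.005
finger_force: 2.4
```

```bash
python3 - <<'E'
from lev import *
path([.45,.35,.25])
c=camera('scene');b=tob(cloud(c).reshape(-1,3),P());b=b[~np.isnan(b[:,0])]
q=b[(np.abs(b[:,1])<25)&(b[:,0]<-76)&(b[:,0]>-104)&(b[:,2]>100)&(b[:,2]<124)]
print(np.histogram2d(q[:,0],q[:,2],bins=[range(-104,-74,2),range(100,124,2)])[0].astype(int).T[::-1])
E
```

```text
box pos [ 16.7   0.5 145.1] t 22.38 F box [-1.99 -0.69  4.71] M [0.22 0.18 0.02] g 0.005 ff 2.4
th 0.45 tcp [ 19.3 139.8] tool dx -2.6 dz 5.4
th 0.35 tcp [ 22.4 134.6] tool dx -3.1 dz 5.2
th 0.25 tcp [ 25.  129.1] tool dx -2.6 dz 5.5
[[0 0 0 0 0 0 0 0 0 0 0 0 0 0]
 [0 0 0 0 0 0 0 0 0 0 0 0 0 0]
 [0 0 0 0 0 0 0 0 0 0 0 0 0 0]
 [0 0 0 0 0 0 0 0 0 0 0 0 0 0]
 [0 0 0 0 0 0 2 4 2 3 0 0 0 0]
 [0 0 0 0 0 0 2 4 4 6 3 1 1 1]
 [0 0 0 0 0 0 0 0 2 2 4 2 4 3]
 [0 0 0 0 0 0 0 2 1 2 1 2 0 1]
 [0 0 0 0 0 0 0 1 1 1 2 0 1 1]
 [0 0 0 0 0 0 0 0 0 0 1 0 0 0]
 [0 0 0 0 2 6 1 1 0 0 3 8 8 9]]
```

Call:
step_arm([
  [0, -1.4, 0, 2.6, 0, 0, 0],
  [0, -1.5, 0, 2.6, 0, 0, 0],
  [0, -1.5, 0, 2.6, 0, 0, 0],
  [0, -1.5, 0, 2.6, 0, 0, 0],
])

```text
time_s: 22.92
tool_pos: [500.7, -400.6, 134.2]
tcp_rot: [-3.137, 0.001, 2.068]
ft_force: [1.2, -0.4, 2.2]
grip_width: -0.0
finger_force: 1.2
```

Call:
step_arm([
  [0, -1.3, 0, 2.7, 0, 0, 0],
  [0, -1.3, 0, 2.8, 0, 0, 0],
])

```text
time_s: 23.18
tool_pos: [501.1, -402.1, 128.0]
tcp_rot: [-3.136, -0.001, 2.068]
ft_force: [-0.2, 0.3, 1.3]
grip_width: -0.002
finger_force: 0.3
```

Call:
step_arm([
  [0, -1, 0, 2.8, 0, 0, 0],
  [0, -1, 0, 2.8, 0, 0, 0],
])

```text
time_s: 23.42
tool_pos: [501.8, -403.8, 122.4]
tcp_rot: [-3.136, -0.001, 2.068]
ft_force: [0.2, 0.4, -0.1]
grip_width: -0.0
finger_force: 0.0
```

```bash
python3 - <<'E'
from lev import *
path([.05,0])
E
```

```text
box pos [ 25.6  -0.2 122.4] t 23.43 F box [-0.25  0.32 -0.05] M [ 0.03 -0.05  0.01] g -0.0 ff 0.0
th 0.05 tcp [ 28.5 117.5] tool dx -2.9 dz 4.9
th 0.00 tcp [ 29.  114.5] tool dx -0.5 dz 3.0
```

Call:
step_arm([
  [0, -1.5, 0, 2.5, 0, 0, 0],
  [0, -1.4, 0, 2.5, 0, 0, 0],
  [0, 0, 0, 1.5, 0, 0, 0],
])

```text
time_s: 23.8
tool_pos: [503.9, -406.8, 117.0]
tcp_rot: [-3.136, 0.001, 2.068]
ft_force: [-2.1, 0.6, 7.4]
grip_width: -0.0
finger_force: 3.7
```

Call:
step_arm([
  [0, 0, 0, 1, 0, 0, 0],
  [0, 0, 0, 0.5, 0, 0, 0],
])

```text
time_s: 24.05
tool_pos: [503.9, -406.9, 116.7]
tcp_rot: [-3.136, 0.001, 2.068]
ft_force: [-2.3, 1.8, 11.7]
grip_width: -0.001
finger_force: 5.6
```

```bash
python3 - <<'E'
from lev import *
E
```

```text
box pos [2.930e+01 1.000e-01 1.167e+02] t 24.05 F box [-2.64 -1.21 11.67] M [0.32 0.66 0.  ] g -0.001 ff 5.6
```

Call:
step_arm([
  [0, 0, 0, -5, 0, 0, 0],
  [0, 0, 0, -20, 0, 0, 0],
  [0, 0, 0, -40, 0, 0, 0],
  [0, 20, 0, -45, 0, 0, 0],
  [0, 40, 0, -40, 0, 0, 0],
  [0, 30, 0, 0, 0, 0, 0],
  [0, 0, 0, 0, 0, 0, 0],
])

```text
time_s: 24.92
tool_pos: [461.3, -325.2, 267.2]
tcp_rot: [-3.137, 0.002, 2.071]
ft_force: [0.0, -0.6, -0.2]
grip_width: -0.001
finger_force: 0.0
```

```bash
python3 - h <<'E'
from look import *
from look import c
for n in('wrist','side','scene'):
    if n!='wrist': c=camera(n)
    b=tob(cloud(c).reshape(-1,3),P());b=b[~np.isnan(b[:,0])]
    print(n,[(x0,np.percentile(q[:,2],[50,90]).round(1).tolist(),len(q)) for x0 in range(0,60,8) for q in [b[(np.abs(b[:,1])<9)&(b[:,0]>=x0)&(b[:,0]<x0+8)&(b[:,2]>104)&(b[:,2]<170)]] if len(q)])
    if n=='wrist': cv2.imwrite('pics/w6.png',cv2.convertScaleAbs(cv2.resize(c['image'][100:370,130:430,::-1],(660,594)),alpha=1.3))
E
```

```text
box pos [-62.8   1.3 267.2] t 24.93 F box [ 0.52 -0.23 -0.2 ] M [0.04 0.01 0.  ] g -0.001 ff 0.0
pin r 169.3 th 1.46 ph 0.034 bar [-83.9 281.4] y 1.3
centre
[[ 0  0  0  0  0  0  0  0  0  0  0  0]
 [ 0  0  0  0  0  0  0  0  0  0  0  0]
 [ 0  0  0  0  0  0  0  0  0  0  0  0]
 [ 0  0  0  0  0  0  0  0  0  0  0  0]
 [ 0  0  0  0  0  0  2  5  6  5  2  0]
 [ 0  0  0  0  0  0 40 39 36 39 17  0]
 [ 0  0  0  0  0  0  6  3  6  4  5  0]
 [ 0  0  0  0  0  0  0  0  0  0  0  0]
 [ 0  0  0  0  0  0  0  0  0  0  0  0]
 [ 0  0  0  0  1  0  0  0  0  0  0  0]
 [ 0  0  0  0 21 25 15  0  0  0  0 13]
 [ 0  0  0  0 13 17 28  0  0  0  0 11]]
bar ends
[[ 0  0  0  0  0  0  0  0  0  0  0  0]
 [ 0  0  0  0  0  0  0  0  0  0  0  0]
 [ 0  0  0  0  0  0  0  0  0  0  0  0]
 [ 0  0  0  0  0  0  0  0  0  0  0  0]
 [ 0  0  0  0  0  0  0  0  0  0  0  0]
 [ 0  0  0  0  0  0  0  0  0  0  0  0]
 [ 0  0  0  0  0  0  0  0  2  2  0  0]
 [ 0  0  0  0  0  0  0  3 11  8  6  2]
 [ 0  0  0  0  0  0  0  5  0  1  2  1]
 [ 0  0  0  0  0  0  0  0  0  0  0  0]
 [ 0  0  0  0  0  0  0  0  0  0  0  4]
 [ 0  0  0  0  0  0  0  0  0  0  2  3]]
wrist []
side [(0, [124.5, 126.0], 40), (8, [125.4, 126.3], 26), (16, [125.5, 126.2], 25), (24, [113.2, 126.9], 43), (32, [110.4, 127.7], 43), (40, [127.6, 128.7], 21), (48, [125.9, 128.9], 55)]
scene [(0, [123.8, 125.3], 29), (8, [123.0, 125.0], 36), (16, [123.4, 125.1], 33), (24, [121.6, 125.4], 45), (32, [124.9, 126.5], 40), (40, [126.0, 127.0], 28), (48, [127.3, 128.1], 20)]
```

View pics/w6.png

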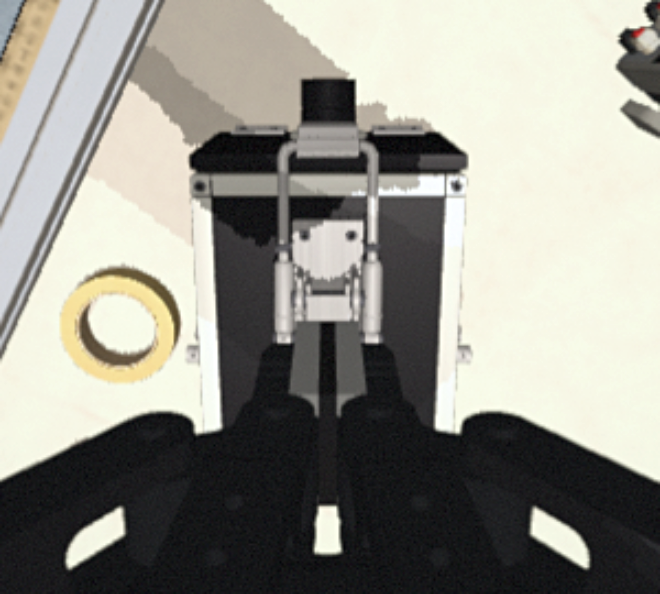

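The view shows the bar under the keeper lip, the door flush, the tape undisturbed, and the lever lying back. I'll check that the lever is fully home.

Call:
step_arm([
  [0, 40, 0, -10, 0, 0, 0],
  [0, 50, 0, 0, 0, 0, 0],
  [0, 40, 0, 0, 0, 0, 0],
  [0, 0, 0, 0, 0, 0, 0],
])

```text
time_s: 25.58
tool_pos: [398.8, -211.3, 275.2]
tcp_rot: [-3.136, -0.0, 2.071]
ft_force: [0.8, 0.2, 0.3]
grip_width: -0.001
finger_force: 0.0
```

```bash
python3 - <<'E'
from rig import *;from h import *
s=state();where(s)
for n in('wrist','side','scene'):
    acc=[];roof=[]
    c=camera(n)
    if n=='wrist':cv2.imwrite('pics/w7.png',c['image'][:,:,::-1])
    b=tob(cloud(c).reshape(-1,3),P());b=b[~np.isnan(b[:,0])]
    r=b[(np.abs(b[:,2]-100)<4)&(np.abs(b[:,0])<68)&(np.abs(b[:,1])<60)&(np.abs(b[:,1])>30)]
    A=np.c_[r[:,0],r[:,1],np.ones(len(r))];k=np.linalg.lstsq(A,r[:,2],rcond=None)[0]
    b[:,2]-=b[:,0]*k[0]+b[:,1]*k[1]+k[2]-100
    q=b[(np.abs(b[:,1])<9)&(b[:,0]>8)&(b[:,0]<50)&(b[:,2]>121)&(b[:,2]<134)]
    f=np.polyfit(q[:,0]-30,q[:,2],1) if len(q)>5 else None
    print(n,'roof',k.round(4),'lever slope,z@30',f,len(q))
E
```

```text
box pos [-192.8    0.3  275.2] t 25.57 F box [0.21 0.75 0.31] M [ 0.01 -0.08  0.05] g -0.001 ff 0.0
wrist roof [-4.28500e-01 -1.40000e-03  7.16724e+01] lever slope,z@30 None 0
side roof [-2.400000e-03 -5.000000e-04  1.013617e+02] lever slope,z@30 [6.62323562e-02 1.25240017e+02] 111
scene roof [1.000000e-04 2.800000e-03 1.002823e+02] lever slope,z@30 [5.83845036e-02 1.24653931e+02] 132
```

The grip-point height is 124.7 to 125.2 mm, against 124.5 mm expected when home, so the lever is home. Handing in.

```bash
python3 - <<'E'
from rig import *
print(sign_off())
E
```

```text
the job is handed in; nothing more can be done
None
```

The door is shut, the loop's bar is hooked under the keeper lip, and the lever is pressed past its toggle point onto its stop; I handed the job in at about 26 s, with forces kept low (about 12 N at most in the readings I took).

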